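# Nest the measuring cups

## Task

Put the set of five steel measuring cups together: leave the largest where it stands and nest the other four in it by size, each one sitting fully down inside the next larger. Set them down gently without dropping or tipping them over, and do not disturb the mug, the stemmed glass or the shaker.

Things in the scene. Friction and masses are not known exactly. Their poses are not given: they have to be found in the camera images.
- cup_largest: The largest steel measuring cup: 113 mm across the rim, 46 mm high, wall 2 mm, floor 4 mm, foot 8 mm narrower than the rim. Its handle is a level strap 12 mm wide, 5 mm thick, underside 41 mm up, from 56 to 128 mm from the axis along the cup's own -x. It stays. Nested handles clear the rims below; straight above one another they are just 2 mm apart, so let them fan out. Origin: centre of the underside; z up.
- cup_second: The second largest steel measuring cup: 96 mm across the rim, 46 mm high, wall 2 mm, floor 4 mm, foot 8 mm narrower than the rim. Its handle is a level strap 12 mm wide, 5 mm thick, underside 44 mm up, from 48 to 120 mm from the axis along the cup's own -x. It nests in the largest, its foot 4 mm above the largest's. Origin: centre of the underside; z up.
- cup_third: The third largest steel measuring cup: 78 mm across the rim, 46 mm high, wall 2 mm, floor 4 mm, foot 8 mm narrower than the rim. Its handle is a level strap 12 mm wide, 5 mm thick, underside 47 mm up, from 39 to 111 mm from the axis along the cup's own -x. It nests in the second, its foot 4 mm above the second's. Origin: centre of the underside; z up.
- cup_fourth: The fourth largest steel measuring cup: 61 mm across the rim, 46 mm high, wall 2 mm, floor 4 mm, foot 8 mm narrower than the rim. Its handle is a level strap 12 mm wide, 5 mm thick, underside 50 mm up, from 31 to 103 mm from the axis along the cup's own -x. It nests in the third, its foot 4 mm above the third's. Origin: centre of the underside; z up.
- cup_smallest: The smallest steel measuring cup: 44 mm across the rim, 46 mm high, wall 2 mm, floor 4 mm, foot 8 mm narrower than the rim. Its handle is a level strap 12 mm wide, 5 mm thick, underside 53 mm up, from 22 to 94 mm from the axis along the cup's own -x. It nests in the fourth, its foot 4 mm above the fourth's. Origin: centre of the underside; z up.
- glass_mug: Bystander: clear glass mug with a loop handle, 98 mm across, 88 mm high, behind the cups; stays. Origin: on the underside, 16 mm from its axis towards the handle.
- plain_coupe: Bystander: clear stemmed glass, 95 mm across, 124 mm high, behind the cups; stays. Origin: centre of the foot's underside.
- shaker: Bystander: glass table shaker with a grey cap, 44 mm across, 90 mm high, behind the cups; stays. Origin: centre of the underside.

How it is judged:
By the outcome, as a careful person would: the job done as asked, in the order asked, and still so for the second after the job is handed in, with the robot touching nothing.
It also fails if it takes over 99 s, if anything falls off the work surface, if the arm or the gripper's body presses on something with over 40 N, if the wrist force passes 120 N, or if a joint passes its speed limit or range.

## Robot

A 6-joint arm with a two-finger parallel gripper is mounted at the origin on a cart in front of the work surface, level with it; the furniture and walls round the work are solid. World frame = base frame: x ahead of the robot, y to its left, z up, the work surface at z = 0. Lengths are in mm, angles in rad, forces in N, time in s.
With the tool pointing down it reaches from about 400 to 925 mm from the base axis. Payload 12.5 kg.
Tool frame: the origin (TCP) lies where the fingers leave the gripper's body, on its centre line; the fingertips stand 78 mm ahead of it and the grasp point (between the pads) lies 59 mm ahead of it; z points along the fingers, y is the direction in which the jaws open and shut (so a half turn about z gives the same grasp; the last joint's range is limited). The gripper opens to 95 mm and grips with 3 to 60 N. Pads are 20 mm wide; open, the fingers measure 119 mm over their backs; the gripper's body (75 mm by 180 mm) begins 59 mm behind the grasp point.
Start: joints at [-1.415, 0.491, 1.559, -0, 1.092, -0.106], TCP at [161.784, -603.708, 292.261] pointing down, gripper open.
Joint ranges: [-3.1, 3.1], [-0.84, 2.19], [0.05, 2.79], [-1.13, 4.28], [0.06, 2.93], [-2.69, 2.69]. Speed limits (rad/s): [2.22, 2.22, 2.79, 3.14, 3.14, 3.14].

## Interface

Orientations are given as [roll, pitch, yaw] about the fixed x, y, z axes, in that order (R = Rz(yaw) Ry(pitch) Rx(roll)).
In Python, from cell import env, viewer, ticket, search_frame gives the robot as it stands.
- The arm moves only by the shell command python3 -m inch 'ROWS'. ROWS is a JSON object of lists of equal length, an entry for each row: "hand": the opening, from 0 (shut) to 1 (fully open); "delta_pos": the shift along the tool's x, y, z in cm, a list of three; "turn": the turn about the tool's z in rad. A call has 1 to 20 rows; each row shifts and turns the commanded pose from where the row before left it, along the tool's axes as they then stand; what a row does not reach is not made up. A row lasts 1/10 s, in which the tool goes at most 50 mm and 8.59 degrees, less where a joint would pass 70% of its speed; a pose out of reach is approached as far as the arm can. A call is refused whole if a number of a shift passes 5 or a number of a turn 0.15, either way. A call with a gripper value outside its range is refused whole. The fingers move at their own pace and stop on an object; the grip force is fixed at half the most. Time passes only in rows, so rows that do not move let the fingers close. It gives the time, the measured TCP pose, the force and the opening at its end, in the units of the state.
- env.state(): the state, without advancing time (a new reading comes with each control period).
- viewer.read_camera(name): name is "side" or "top"; returns (picture, depth): 400x640x3 uint8, blue, green, red; 400x640 float32, mm along the optical axis (not along the pixel's ray), 0 where there is no reading.
- viewer.get_calibration(name): a dict with "fx", "fy", "cx", "cy" (pixels), "T" (4x4, takes a point from camera to world coordinates). Camera axes: x right, y down, z forward; pixel columns grow to the right and rows downward; lengths in mm; the calibration is good to about 2 mm. A picture is of the moment at which its call begins. get_calibration takes no time and is no camera call.
- ticket.job_done(): hands the job in, once; it reports no verdict.
Trained networks look in the newest picture that a camera, given by its name, has taken for a name from the list of things; names that differ only in an ending like _2 or _b are one class to them, and where a whole thing is asked for, a point or a joint stands for the part that bears it (a point fixed in the world has none). Each returns a list of dicts, best first, with "p" (0 to 1); they miss things now and then, are a little off and sometimes report something else, mostly with a low value. They report only what shows in the picture. A call takes as long as a camera call.
- search_frame(camera, label): "centre" ([column, row] in pixels, amid what is visible of it).
The state is a dict: "t": time; "joints": joint angles; "qvel": joint speeds; "tau": joint torques, N m; "eef_pos": TCP position; "tcp_rot": TCP orientation; "ft_force": force on the tool from outside, world axes, zero at the start; "moment": the same for the moment, N m; "opening": opening from 0.0 (shut) to 1.0 (fully open).
Only numpy, scipy, OpenCV 4.12 (cv2) and the standard library are available. Lean on these libraries where they do the work, as an engineer would, in place of code of your own. Each camera call takes 0.05 s, during which the arm holds its last target.

## Working session

There is one attempt and no reset: what is moved stays moved. The work goes in short steps, Python scripts to look and compute and a shell command to move; the robot and the scene stay as the last step left them, time stands still between calls to the robot, and variables do not carry over. Pictures are saved under pics/ and viewed, and the job is handed in when it is done.

```bash
ls; mkdir -p pics; python3 - <<'E'
from cell import env, viewer, ticket, search_frame
import cv2, numpy as np
print(env.state())
for n in ("top","side"):
    im,d=viewer.read_camera(n); cv2.imwrite(f"pics/{n}0.png",im); np.save(f"pics/{n}0.npy",d)
    c=viewer.get_calibration(n); print(n,{k:np.round(v,3).tolist() for k,v in c.items()})
    for l in ["cup_largest","cup_second","cup_third","cup_fourth","cup_smallest","glass_mug","plain_coupe","shaker"]:
        print(n,l,[(np.round(r["centre"]).tolist(),round(r["p"],2)) for r in search_frame(n,l)[:3]])
E
```

```text
pics
{'t': 0.0, 'joints': array([-1.41457257e+00,  4.91525991e-01,  1.55945975e+00, -3.08216456e-05,
        1.09169035e+00, -1.05591837e-01]), 'qvel': array([-1.24362840e-03,  3.27638245e-04, -4.14902863e-04,  6.81570207e-05,
       -1.28786953e-03, -8.91781429e-05]), 'tau': array([ 2.36471365e-03, -6.12644577e+01, -2.58176225e+01,  6.94212341e-02,
        4.83328616e-02, -1.00272009e-04]), 'eef_pos': array([ 161.76772698, -603.53219932,  291.67900865]), 'tcp_rot': array([-3.14051237e+00, -8.70058963e-05,  2.61829768e-01]), 'ft_force': array([0.09323271, 0.48666027, 0.09503142]), 'moment': array([ 0.01166267, -0.03718235, -0.01226176]), 'opening': 1.0009252116119118}
top {'fx': 368.197, 'fy': 368.197, 'cx': 318.968, 'cy': 200.092, 'T': [[0.049, -0.973, 0.226, 365.888], [-0.999, -0.047, 0.014, 4.916], [-0.003, -0.227, -0.974, 978.665], [0.0, 0.0, 0.0, 1.0]]}
top cup_largest [([325.0, 224.0], 0.85)]
top cup_second [([267.0, 222.0], 0.88)]
top cup_third [([210.0, 234.0], 0.6)]
top cup_fourth [([435.0, 253.0], 0.87)]
top cup_smallest [([379.0, 228.0], 0.92), ([313.0, 162.0], 0.45), ([268.0, 222.0], 0.24)]
top glass_mug [([252.0, 165.0], 0.92)]
top plain_coupe [([315.0, 161.0], 0.82), ([268.0, 222.0], 0.16)]
top shaker [([370.0, 181.0], 0.58)]
side {'fx': 485.161, 'fy': 485.161, 'cx': 320.081, 'cy': 194.147, 'T': [[-0.953, -0.247, 0.177, 384.048], [-0.303, 0.761, -0.574, 639.503], [0.007, -0.6, -0.8, 940.961], [0.0, 0.0, 0.0, 1.0]]}
side cup_largest [([344.0, 209.0], 0.72), ([275.0, 188.0], 0.55), ([325.0, 258.0], 0.36)]
side cup_second [([323.0, 261.0], 0.85)]
side cup_third [([320.0, 322.0], 0.88)]
side cup_fourth [([395.0, 123.0], 0.58), ([344.0, 208.0], 0.51)]
side cup_smallest [([357.0, 158.0], 0.91)]
side glass_mug [([256.0, 257.0], 0.97), ([394.0, 127.0], 0.74), ([347.0, 210.0], 0.32)]
side plain_coupe [([273.0, 188.0], 0.91)]
side shaker [([309.0, 152.0], 0.59)]
```

View pics/top0.png

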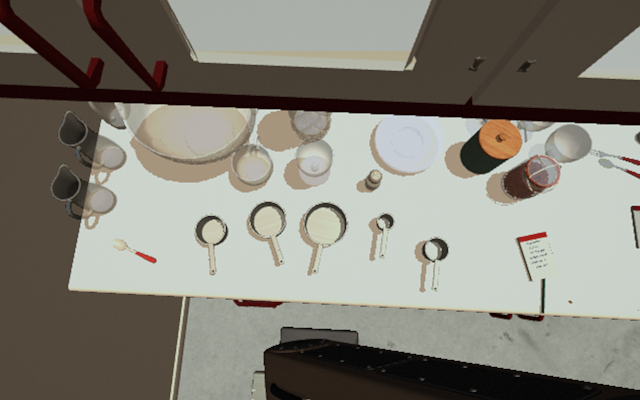

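View pics/side0.png

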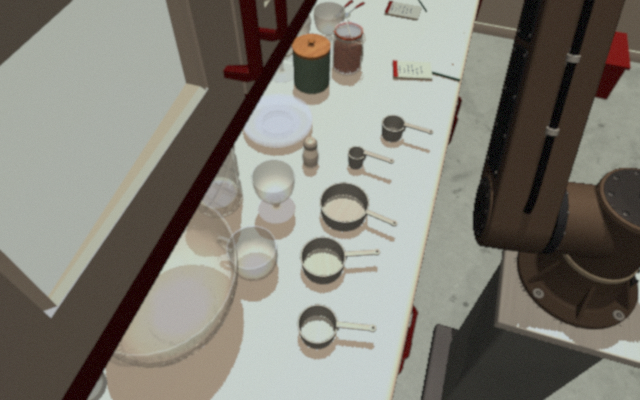

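```bash
python3 - <<'E'
import cv2
im=cv2.imread("pics/top0.png")[140:290,170:490]; cv2.imwrite("pics/top0c.png",cv2.resize(im,(800,375),interpolation=cv2.INTER_CUBIC))
im=cv2.imread("pics/side0.png")[90:370,220:470]; cv2.imwrite("pics/side0c.png",cv2.resize(im,None,fx=2.1,fy=2.1,interpolation=cv2.INTER_CUBIC))
E
```

```text
(no output)
```

The top view shows, left to right, the third (211,230), second (267,220), largest (325,224), smallest (385,222) and fourth (435,249) cups. All handles point roughly towards the robot. The mug (252,165), coupe (315,160) and shaker (372,180) stand behind them. Next I'll measure the cup poses.

```bash
cat > h.py <<'E'
import numpy as np, cv2
from scipy.optimize import least_squares
from cell import env, viewer, ticket, search_frame
D={"largest":113,"second":96,"third":78,"fourth":61,"smallest":44}
HU={"largest":41,"second":44,"third":47,"fourth":50,"smallest":53}
HE={"largest":128,"second":120,"third":111,"fourth":103,"smallest":94}
def cloud(n,d):
    c=viewer.get_calibration(n); v,u=np.indices(d.shape)
    P=np.stack([(u-c["cx"])/c["fx"]*d,(v-c["cy"])/c["fy"]*d,d],-1)
    T=np.array(c["T"]); W=P@T[:3,:3].T+T[:3,3]; W[d<=0]=np.nan
    return W
def proj(n,p):
    c=viewer.get_calibration(n);T=np.array(c["T"]); q=(np.atleast_2d(p)-T[:3,3])@T[:3,:3]
    return np.stack([c["fx"]*q[:,0]/q[:,2]+c["cx"],c["fy"]*q[:,1]/q[:,2]+c["cy"]],-1)
def ray(n,px,z):
    c=viewer.get_calibration(n);T=np.array(c["T"]); r=T[:3,:3]@np.array([(px[0]-c["cx"])/c["fx"],(px[1]-c["cy"])/c["fy"],1.])
    return T[:3,3]+r*(z-T[2,3])/r[2]
E
python3 - <<'E'
from h import *
C={"largest":(325,224),"second":(267,220),"third":(211,230),"fourth":(435,249),"smallest":(385,222)}
for n in ("top","side"):
    W=cloud(n,np.load(f"pics/{n}0.npy"))
    for k,px in C.items():
        g=ray("top",px,30); 
        m=(np.hypot(W[...,0]-g[0],W[...,1]-g[1])<D[k]/2+90)&(W[...,2]>6)&(W[...,2]<70)
        P=W[m]
        r=np.hypot(P[:,0]-g[0],P[:,1]-g[1])
        rim=P[(r<D[k]/2+12)&(P[:,2]>34)]
        f=least_squares(lambda q:np.hypot(rim[:,0]-q[0],rim[:,1]-q[1])-(D[k]/2-1),g[:2],loss="soft_l1",f_scale=2)
        c=f.x
        d=P[:,:2]-c; r=np.hypot(*d.T); h=P[(r>D[k]/2+6)&(r<HE[k]+8)&(P[:,2]>30)&(d[:,0]<0)]
        hd=h[:,:2]-c; a=np.arctan2(hd[:,1],hd[:,0])%(2*np.pi)
        md=np.median(a); ok=abs(a-md)<.2
        print(n,k,"guess",g[:2].round(),"c",c.round(1),"nrim",len(rim),"rimz",np.percentile(rim[:,2],[50,90]).round(),"res",np.abs(f.fun).mean().round(1),"hdl ang",np.median(a[ok]).round(3),"n",ok.sum(),"rmax",np.hypot(*hd[ok].T).max().round() if ok.any() else 0,"hz",np.median(h[ok][:,2]).round(1) if ok.any() else 0)
E
```

```text
top largest guess [523.  -1.] c [5.212e+02 3.000e-01] nrim 240 rimz [46. 48.] res 1.4 hdl ang 2.966 n 128 rmax 128.0 hz 45.6
top second guess [526. 151.] c [525.4 149.5] nrim 220 rimz [46. 49.] res 1.5 hdl ang 3.531 n 133 rmax 120.0 hz 48.5
top third guess [493. 295.] c [491.3 293.9] nrim 205 rimz [45. 50.] res 1.4 hdl ang 3.348 n 134 rmax 111.0 hz 51.9
top fourth guess [ 472. -285.] c [ 468.6 -282.4] nrim 171 rimz [46. 55.] res 1.5 hdl ang 3.044 n 138 rmax 102.0 hz 54.9
top smallest guess [ 536. -157.] c [ 533.3 -153.5] nrim 109 rimz [46. 59.] res 1.7 hdl ang 3.029 n 130 rmax 94.0 hz 57.9
side largest guess [523.  -1.] c [521.9   0.9] nrim 408 rimz [43. 47.] res 1.4 hdl ang 2.96 n 153 rmax 128.0 hz 44.3
side second guess [526. 151.] c [525.8 150.6] nrim 397 rimz [43. 47.] res 1.4 hdl ang 3.533 n 172 rmax 121.0 hz 47.5
side third guess [493. 295.] c [491.2 294.9] nrim 358 rimz [44. 49.] res 1.5 hdl ang 3.347 n 217 rmax 111.0 hz 50.3
side fourth guess [ 472. -285.] c [ 468.9 -282.1] nrim 191 rimz [42. 50.] res 1.7 hdl ang 3.03 n 104 rmax 102.0 hz 53.0
side smallest guess [ 536. -157.] c [ 533.4 -153.2] nrim 157 rimz [43. 55.] res 1.7 hdl ang 3.014 n 117 rmax 93.0 hz 55.8
```

View pics/top0c.png

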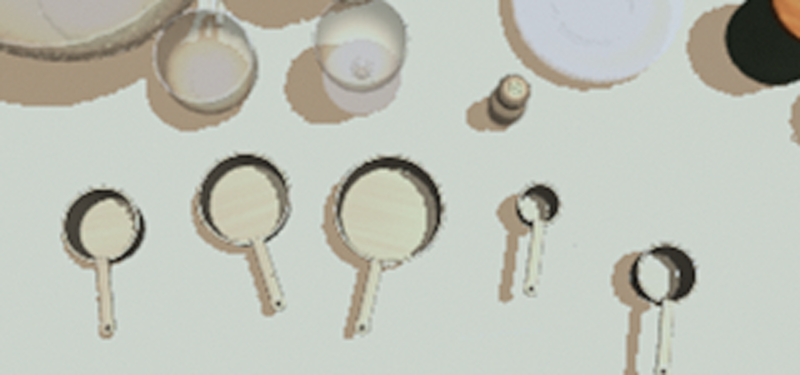

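View pics/side0c.png

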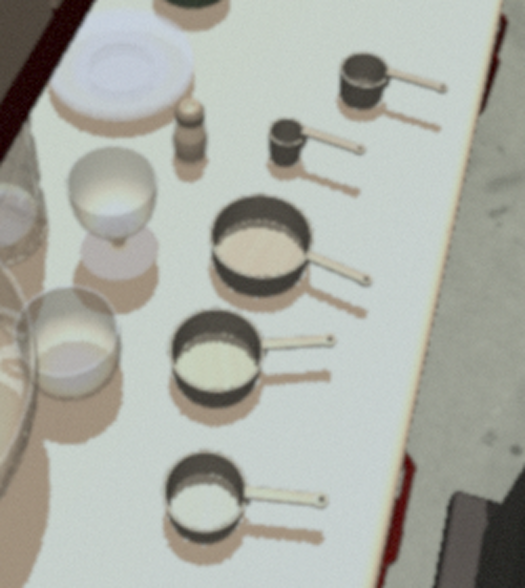

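Both cameras agree on the cup centres and handle angles to about 1 mm and 0.01 rad. The rim and handle heights also match the given sizes. I'll write a planner helper that outputs tool-axis deltas, then start with the second cup, gripped by its handle.

```bash
cat > plan.py <<'E'
import numpy as np
from cell import env
def st():
    s=env.state(); return s["t"],np.array(s["eef_pos"]),s["tcp_rot"],s["ft_force"],s["opening"],s["joints"]
def show():
    t,p,r,f,o,j=st(); print("t",round(t,2),"p",p.round(1),"rot",np.round(r,3),"F",np.round(f,1),"M",np.round(env.state()["moment"],2),"op",round(o,3),"j",np.round(j,2))
def leg(p0,yaw,p1):
    d=np.array(p1,float)-p0; c,s=np.cos(yaw),np.sin(yaw)
    v=np.array([d[0]*c+d[1]*s,d[0]*s-d[1]*c,-d[2]])/10
    print("total cm",v.round(2),"norm",np.linalg.norm(v).round(1)); return v
def grip(c,phi,r,z):   # TCP for handle grip; z = height of grasp point
    return np.array([c[0]+r*np.cos(phi),c[1]+r*np.sin(phi),z+59])
E
python3 - <<'E'
from plan import *
show()
p=st()[1]; yaw=st()[2][2]
w=np.array([450,-250,292]); leg(p,yaw,w)
g=grip((525.6,150),3.532,76,46); print(g)
leg(w,3.532-np.pi,[g[0],g[1],200]); print("turn tool",-(3.532-np.pi-yaw))
E
```

```text
t 0.9 p [ 161.8 -603.7  292.3] rot [3.141 0.    0.262] F [ 0.4 -0.4  0.1] M [-0.07 -0.01  0.05] op 0.999 j [-1.41  0.49  1.56  0.    1.09 -0.11]
total cm [ 3.699e+01 -2.671e+01  3.000e-02] norm 45.6
[455.31868728 121.07704921 105.        ]
total cm [ 14.61 -34.11   9.2 ] norm 38.2
turn tool -0.12859273515030467
```

```bash
python3 -m inch '{"hand":[0.5,0.5,0.5,0.5,0.5,0.5,0.5,0.5,0.5,0.5,0.5,0.5],"delta_pos":[[3.08,-2.23,0],[3.08,-2.23,0],[3.08,-2.23,0],[3.08,-2.23,0],[3.08,-2.23,0],[3.08,-2.23,0],[3.08,-2.23,0],[3.08,-2.23,0],[3.08,-2.23,0],[3.08,-2.23,0],[3.08,-2.23,0],[3.08,-2.23,0]],"turn":[0,0,0,0,0,0,0,0,0,0,0,-0.13]}'
python3 -m inch '{"hand":[0.5,0.5,0.5,0.5,0.5,0.5,0.5,0.5,0.5,0.5,0.5],"delta_pos":[[1.46,-3.41,0.92],[1.46,-3.41,0.92],[1.46,-3.41,0.92],[1.46,-3.41,0.92],[1.46,-3.41,0.92],[1.46,-3.41,0.92],[1.46,-3.41,0.92],[1.46,-3.41,0.92],[1.46,-3.41,0.92],[1.46,-3.41,0.92],[0,0,0]],"turn":[0,0,0,0,0,0,0,0,0,0,0]}'
python3 -c "
from plan import *
show(); p=st()[1]; leg(p,st()[2][2],[455.3,121.1,105])"
```

```text
t: 2.1
eef_pos: [450.4, -248.3, 292.4]
tcp_rot: [3.141, -0.0, 0.393]
ft_force: [-0.7, -0.5, -0.8]
opening: 0.504
t: 3.2
eef_pos: [453.8, 124.4, 199.4]
tcp_rot: [-3.141, 0.001, 0.395]
ft_force: [0.4, -0.7, -0.9]
opening: 0.502
t 3.2 p [453.8 124.4 199.4] rot [-3.141e+00  1.000e-03  3.950e-01] F [ 0.4 -0.7 -0.9] M [-0.03 -0.04  0.  ] op 0.502 j [0.13 0.41 2.03 0.   0.7  1.3 ]
total cm [0.01 0.36 9.44] norm 9.4
```

```bash
python3 -m inch '{"hand":[0.5,0.5,0.5,0.5,0.5,0,0,0,0,0,0],"delta_pos":[[0,0.36,2],[0,0,2.5],[0,0,2.5],[0,0,1.6],[0,0,0.8],[0,0,0],[0,0,0],[0,0,0],[0,0,0],[0,0,0],[0,0,0]],"turn":[0.006,0,0,0,0,0,0,0,0,0,0]}'
python3 -c "
from plan import *
show()"
```

```text
t: 4.3
eef_pos: [455.7, 118.0, 106.6]
tcp_rot: [3.141, -0.001, 0.386]
ft_force: [-1.6, -0.4, 3.4]
opening: 0.122
t 4.3 p [455.7 118.  106.6] rot [ 3.141e+00 -1.000e-03  3.860e-01] F [-1.6 -0.4  3.4] M [-0.02  0.1   0.  ] op 0.122 j [ 0.11  0.58  2.1  -0.    0.46  1.3 ]
```

```bash
python3 -m inch '{"hand":[0,0,0,0,0,0],"delta_pos":[[0,0,-0.3],[0,0,-0.4],[0,0,-0.5],[0,0,-0.5],[0,0,0],[0,0,0]],"turn":[0,0,0,0,0,0]}'
python3 - <<'E'
from h import *
from plan import *
show()
for n in ("side","top"):
    im,d=viewer.read_camera(n)
    if n=="side": cv2.imwrite("pics/side1.png",cv2.resize(im[150:350,220:480],None,fx=2.5,fy=2.5))
    else: cv2.imwrite("pics/top1.png",cv2.resize(im[140:290,170:490],None,fx=2.5,fy=2.5))
show()
E
```

```text
t: 4.9
eef_pos: [455.6, 118.0, 123.4]
tcp_rot: [3.141, -0.0, 0.386]
ft_force: [0.1, 0.2, -1.9]
opening: 0.12
t 4.9 p [455.6 118.  123.4] rot [ 3.141 -0.     0.386] F [ 0.1  0.2 -1.9] M [-0.06  0.13 -0.02] op 0.12 j [ 0.11  0.55  2.09 -0.    0.5   1.3 ]
t 5.0 p [455.6 118.  123.1] rot [3.142 0.    0.386] F [ 1.1  0.2 -2.8] M [-0.01  0.08 -0.05] op 0.121 j [ 0.11  0.55  2.09 -0.    0.5   1.3 ]
```

View pics/side1.png

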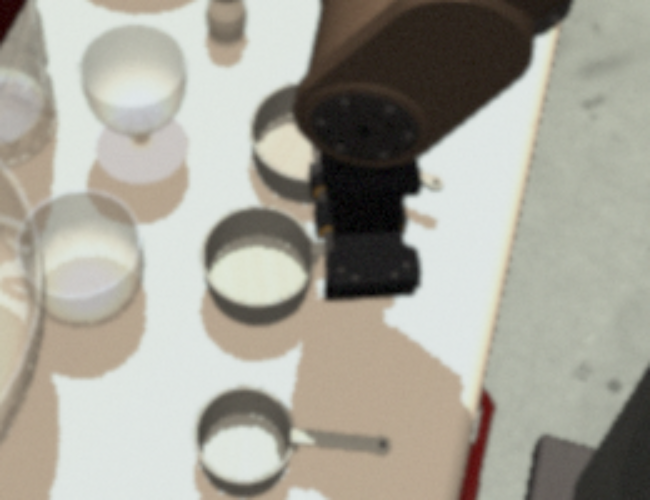

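View pics/top1.png

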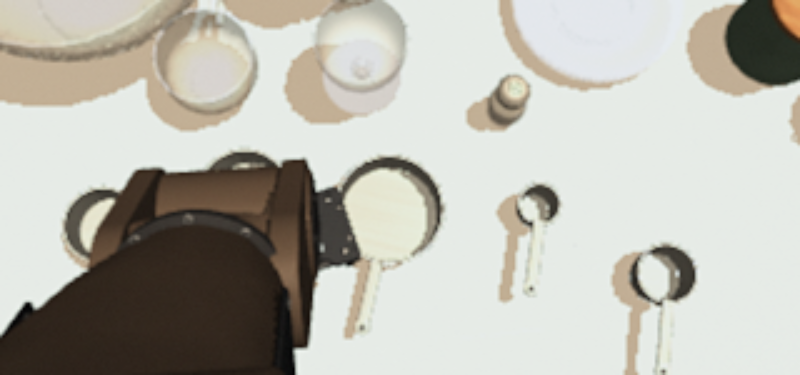

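The side view shows the second cup lifted and held by its handle at about (258,262) in the crop, and it looks level. I'll measure its tilt and pose in the hand.

```bash
cat >> h.py <<'E'
def circ(px,r): 
    a,b,c,d,e=cv2.fitEllipse(px)
def held(k,g,z,n="side",zlo=-12,save=None):
    """fit cup near guess g with rim height about z: returns centre and rim plane"""
    im,d=viewer.read_camera(n); W=cloud(n,d)
    if save: cv2.imwrite(save,im)
    R=D[k]/2-1
    c=np.array(g[:2],float)
    for tol in (10,6,4):
        r=np.hypot(W[...,0]-c[0],W[...,1]-c[1])
        m=(abs(r-R)<tol)&(W[...,2]>z+zlo)&(W[...,2]<z+8); P=W[m]
        f=least_squares(lambda q:np.hypot(P[:,0]-q[0],P[:,1]-q[1])-R,c,loss="soft_l1",f_scale=2); c=f.x
    # rim top per sector
    a=np.arctan2(P[:,1]-c[1],P[:,0]-c[0]); out=[]
    for s in np.arange(-np.pi,np.pi,np.pi/12):
        q=P[(a>=s)&(a<s+np.pi/12)]
        if len(q)>=3: 
            s2=s+np.pi/24; out.append((c[0]+R*np.cos(s2),c[1]+R*np.sin(s2),np.percentile(q[:,2],90)))
    out=np.array(out); A=np.c_[out[:,:2]-c,np.ones(len(out))]
    f2=least_squares(lambda q:A@q-out[:,2],[0,0,z],loss="soft_l1",f_scale=1.5).x
    print(k,n,"c",c.round(1),"rimz",f2[2].round(1),"slope dz/dx,dy",f2[:2].round(3),"n",len(P),"sectors",len(out))
    return c
E
python3 - <<'E'
from h import *
held("second",(526,148),62)
held("third",(491,294),46)
E
```

```text
second side c [526.5 149.2] rimz 61.6 slope dz/dx,dy [-0.019  0.   ] n 355 sectors 24
third side c [491.7 295.1] rimz 46.8 slope dz/dx,dy [-0.021  0.004] n 329 sectors 24
```

It hangs level: its rim slope equals that of the untouched third cup. I'll carry it over the largest.

```bash
python3 - <<'E'
from plan import *
leg(np.zeros(3),0.386,[-4.6,-148.3,0])
E
python3 -m inch '{"hand":[0,0,0,0,0,0],"delta_pos":[[0,0,-0.5],[0,0,-1],[0,0,-1.5],[0,0,-1.2],[0,0,-0.6],[0,0,-0.2]],"turn":[0,0,0,0,0,0]}'
```

```text
total cm [-6.01 13.57 -0.  ] norm 14.8
t: 5.7
eef_pos: [455.8, 118.0, 174.1]
tcp_rot: [3.141, -0.001, 0.386]
ft_force: [-0.3, -0.1, -1.8]
opening: 0.121
```

```bash
python3 -m inch '{"hand":[0,0,0,0,0,0,0,0,0,0,0,0],"delta_pos":[[-0.2,0.45,0],[-0.4,0.9,0],[-0.6,1.36,0],[-0.8,1.81,0],[-1,2.27,0],[-1,2.27,0],[-0.8,1.8,0],[-0.6,1.36,0],[-0.4,0.9,0],[-0.2,0.45,0],[0,0,0],[0,0,0]],"turn":[0,0,0,0,0,0,0,0,0,0,0,0]}'
python3 - <<'E'
from h import *
from plan import *
show(); held("second",(521.9,.9),112,save="pics/s2.png"); held("second",(521.9,.9),112,n="top",save="pics/t2.png"); held("second",(521.9,.9),112)
E
```

```text
t: 6.9
eef_pos: [451.0, -30.0, 173.1]
tcp_rot: [-3.141, 0.0, 0.386]
ft_force: [-0.7, -0.1, -2.1]
opening: 0.118
t 6.9 p [451.  -30.  173.1] rot [-3.141  0.     0.386] F [-0.7 -0.1 -2.1] M [-0.04  0.12  0.04] op 0.118 j [-0.21  0.43  2.1  -0.    0.61  0.97]
second side c [521.9   1.3] rimz 111.3 slope dz/dx,dy [-0.016  0.006] n 364 sectors 24
second top c [521.3   1.4] rimz 114.2 slope dz/dx,dy [-0.056 -0.028] n 44 sectors 6
second side c [521.8   1.7] rimz 111.3 slope dz/dx,dy [-0.023 -0.01 ] n 370 sectors 24
```

View pics/s2.png

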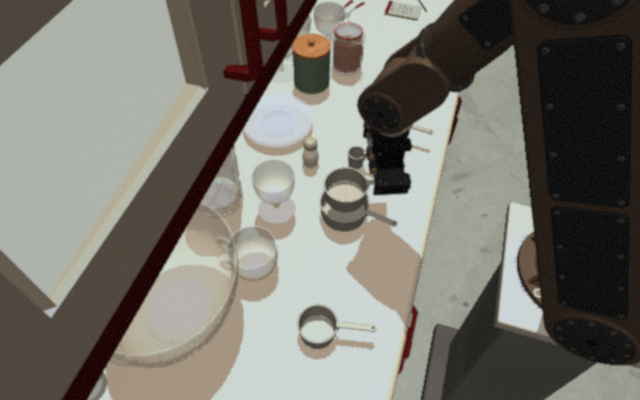

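The second cup is centred over the largest to within 1 mm, so I'll lower it.

```bash
python3 -m inch '{"hand":[0,0,0,0,0,0,0,0,0],"delta_pos":[[0,0,0.6],[0,0,1],[0,0,1.2],[0,0,1.1],[0,0,0.7],[0,0,0.4],[0,0,0.2],[0,0,0.1],[0,0,0]],"turn":[0,0,0,0,0,0,0,0,0]}'
python3 -m inch '{"hand":[0,0,0,0,0,0,0,0],"delta_pos":[[0,0,0.1],[0,0,0.1],[0,0,0.1],[0,0,0.1],[0,0,0.1],[0,0,0.1],[0,0,0.1],[0,0,0]],"turn":[0,0,0,0,0,0,0,0]}'
```

```text
t: 7.95
eef_pos: [451.2, -30.3, 120.4]
tcp_rot: [3.141, -0.0, 0.386]
ft_force: [0.2, -0.4, -1.7]
opening: 0.118
t: 8.75
eef_pos: [451.1, -30.3, 113.1]
tcp_rot: [-3.142, 0.0, 0.386]
ft_force: [1.0, 0.1, -1.2]
opening: 0.121
```

```bash
python3 -m inch '{"hand":[0,0],"delta_pos":[[0,0,0.1],[0,0,0]],"turn":[0,0]}'
python3 -m inch '{"hand":[0,0],"delta_pos":[[0,0,0.1],[0,0,0]],"turn":[0,0]}'
python3 - <<'E'
from h import *
held("second",(521.9,.9),51)
E
```

```text
t: 8.95
eef_pos: [451.1, -30.3, 112.1]
tcp_rot: [3.142, 0.0, 0.386]
ft_force: [-0.5, -0.5, -1.3]
opening: 0.12
t: 9.15
eef_pos: [451.1, -30.3, 111.2]
tcp_rot: [3.142, -0.0, 0.386]
ft_force: [-0.2, 1.3, -0.5]
opening: 0.118
second side c [522.    1.2] rimz 50.5 slope dz/dx,dy [-0.004  0.002] n 328 sectors 24
```

```bash
python3 -m inch '{"hand":[0,0],"delta_pos":[[0,0,0.08],[0,0,0]],"turn":[0,0]}'
python3 -m inch '{"hand":[0,0],"delta_pos":[[0,0,0.08],[0,0,0]],"turn":[0,0]}'
```

```text
t: 9.4
eef_pos: [451.0, -30.4, 110.6]
tcp_rot: [3.141, 0.0, 0.386]
ft_force: [-1.4, -0.6, 5.2]
opening: 0.125
t: 9.6
eef_pos: [450.7, -30.5, 110.1]
tcp_rot: [3.142, 0.001, 0.386]
ft_force: [-5.6, -3.3, 13.1]
opening: 0.119
```

Contact is made: 13 N, against about -2 N when hanging. I'll back off 1.5 mm to relieve the preload, release and rise.

```bash
python3 -m inch '{"hand":[0,0,0.3,0.3,0.3,0.3],"delta_pos":[[0,0,-0.12],[0,0,0],[0,0,0],[0,0,0],[0,0,0],[0,0,0]],"turn":[0,0,0,0,0,0]}'
python3 -m inch '{"hand":[0.3,0.3,0.3,0.3,0.3,0.3,0.3],"delta_pos":[[0,0,-0.3],[0,0,-0.8],[0,0,-2],[0,0,-4],[0,0,-4],[0,0,-2],[0,0,0]],"turn":[0,0,0,0,0,0,0]}'
python3 - <<'E'
from h import *
from plan import *
show(); held("second",(521.9,.9),51,save="pics/s3.png"); held("second",(521.9,.9),51,n="top",save="pics/t3.png")
show(); p,yaw=st()[1],st()[2][2]
g=grip((491.3,294.4),3.348,76,49); print(g); g[2]=200; leg(p,3.348-np.pi,g); print("turn",-(3.348-np.pi-yaw))
E
```

```text
t: 10.2
eef_pos: [451.1, -30.3, 110.8]
tcp_rot: [3.142, 0.0, 0.386]
ft_force: [-0.5, 0.6, -0.3]
opening: 0.297
t: 10.9
eef_pos: [451.7, -30.4, 244.9]
tcp_rot: [3.138, -0.005, 0.386]
ft_force: [-0.5, 0.2, -0.9]
opening: 0.3
t 10.9 p [451.7 -30.4 244.9] rot [ 3.138 -0.005  0.386] F [-0.5  0.2 -0.9] M [-0.05 -0.01 -0.05] op 0.3 j [-0.21  0.31  2.02 -0.    0.8   0.97]
second side c [522.1   1.1] rimz 50.1 slope dz/dx,dy [-0.003  0.008] n 322 sectors 24Traceback (most recent call last):
  File "<stdin>", line 3, in <module>
  File "h.py", line 36, in held
    out=np.array(out); A=np.c_[out[:,:2]-c,np.ones(len(out))]
                               ~~~^^^^^^
IndexError: too many indices for array: array is 1-dimensional, but 2 were indexed
```

View pics/s3.png

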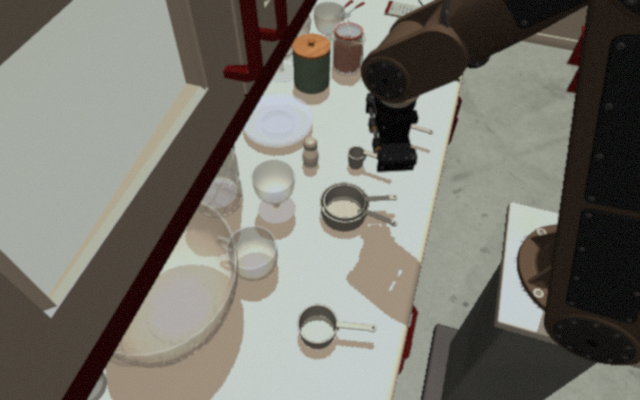

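The second cup sits nested at (345,204), with its rim at 50.1 mm against the expected 50 mm. Next is the third cup.

```bash
python3 - <<'E'
from plan import *
show(); p,yaw=st()[1],st()[2][2]
g=grip((491.3,294.4),3.348,76,49.5); print(g); g[2]=190; leg(p,3.348-np.pi,g); print("turn",-(3.348-np.pi-yaw))
E
```

```text
t 11.0 p [450.8 -30.2 242. ] rot [ 3.141e+00 -1.000e-03  3.860e-01] F [-0.3  0.3 -0.5] M [ 0.02 -0.01  0.04] op 0.299 j [-0.21  0.32  2.03 -0.    0.8   0.97]
[416.91321206 278.82419248 108.5       ]
total cm [  3.01 -30.94   5.2 ] norm 31.5
turn 0.17944875070763033
```

```bash
python3 -m inch '{"hand":[0.4,0.4,0.4,0.4,0.4,0.4,0.4,0.4,0.4,0.4,0.4,0.4,0.4],"delta_pos":[[0,0,0],[0,0,0],[0.38,-3.87,0.65],[0.38,-3.87,0.65],[0.38,-3.87,0.65],[0.38,-3.87,0.65],[0.38,-3.87,0.65],[0.38,-3.87,0.65],[0.38,-3.87,0.65],[0.35,-3.85,0.65],[0,0,0],[0,0,0],[0,0,0]],"turn":[0.09,0.09,0,0,0,0,0,0,0,0,0,0,0]}'
python3 -c "
from plan import *
show(); p=st()[1]; leg(p,st()[2][2],[416.9,278.8,108.5])"
```

```text
t: 12.3
eef_pos: [417.2, 277.9, 189.1]
tcp_rot: [3.141, 0.002, 0.205]
ft_force: [-0.3, 0.1, 0.3]
opening: 0.397
t 12.3 p [417.2 277.9 189.1] rot [3.141e+00 2.000e-03 2.050e-01] F [-0.3  0.1  0.3] M [-0.01  0.02  0.  ] op 0.397 j [ 0.46  0.46  1.97 -0.    0.72  1.82]
total cm [-0.01 -0.09  8.06] norm 8.1
```

```bash
python3 -m inch '{"hand":[0.4,0.4,0.4,0.4,0.4,0,0,0,0,0],"delta_pos":[[0,-0.09,2],[0,0,2.5],[0,0,1.9],[0,0,1.2],[0,0,0.45],[0,0,0],[0,0,0],[0,0,0],[0,0,0],[0,0,0]],"turn":[0,0,0,0,0,0,0,0,0,0]}'
python3 -m inch '{"hand":[0,0,0,0,0,0,0,0,0,0,0],"delta_pos":[[0,0,-0.3],[0,0,-0.4],[0,0,-0.7],[0,0,-1],[0,0,-1.5],[0,0,-1.5],[0,0,-1],[0,0,-0.5],[0,0,-0.3],[0,0,0],[0,0,0]],"turn":[0,0,0,0,0,0,0,0,0,0,0]}'
python3 - <<'E'
from h import *
from plan import *
show(); c=held("third",(491.7,295.1),46+70,save="pics/s4.png"); 
show()
E
```

```text
t: 13.3
eef_pos: [417.2, 279.7, 109.8]
tcp_rot: [-3.141, -0.001, 0.206]
ft_force: [-0.3, 0.3, 2.7]
opening: 0.12
t: 14.4
eef_pos: [417.0, 279.5, 180.9]
tcp_rot: [3.141, 0.001, 0.206]
ft_force: [-0.3, -0.1, -1.5]
opening: 0.12
t 14.4 p [417.  279.5 180.9] rot [3.141e+00 1.000e-03 2.060e-01] F [-0.3 -0.1 -1.5] M [-0.01  0.08 -0.01] op 0.12 j [ 0.46  0.47  1.97 -0.    0.69  1.82]
third side c [490.9 296. ] rimz 116.9 slope dz/dx,dy [-0.022  0.008] n 386 sectors 24
t 14.45 p [417.  279.5 180.8] rot [3.141e+00 1.000e-03 2.060e-01] F [ 0.5  0.2 -1.3] M [0.   0.06 0.03] op 0.125 j [ 0.46  0.47  1.97 -0.    0.69  1.82]
```

View pics/s4.png

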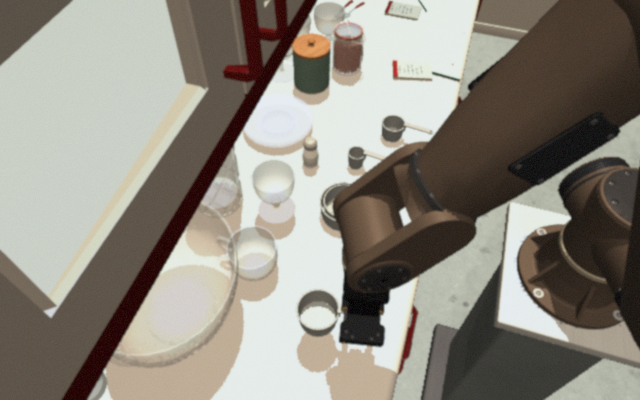

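```bash
python3 -m inch '{"hand":[0,0,0,0,0,0,0,0,0,0,0],"delta_pos":[[0,0,0],[0,0,0],[0,0,0],[0,0,0],[0,0,0],[0,0,0],[0,0,0],[0,0,0],[0,0,0],[0,0,0],[0,0,0]],"turn":[-0.03,-0.07,-0.1,-0.12,-0.12,-0.12,-0.1,-0.06,-0.03,0,0]}'
python3 - <<'E'
from plan import *
show(); t,p,r,*_=st(); yaw=r[2]; c,s=np.cos(yaw),np.sin(yaw)
off=np.array([75.7*c-1.03*s,75.7*s+1.03*c]); print("cup at",p[:2]+off)
T=np.array([522.0,1.15])-off; print(T); leg(p,yaw,[T[0],T[1],p[2]])
E
```

```text
t: 15.55
eef_pos: [417.2, 279.6, 181.2]
tcp_rot: [-3.142, 0.0, 0.955]
ft_force: [-0.6, -0.4, -1.4]
opening: 0.12
t 15.55 p [417.2 279.6 181.2] rot [-3.142  0.     0.955] F [-0.6 -0.4 -1.4] M [-0.09 -0.08 -0.02] op 0.12 j [ 0.46  0.47  1.97 -0.    0.69  1.07]
cup at [460.05176958 341.97719063]
[479.10440542 -61.23203961]
total cm [-24.24  24.75  -0.  ] norm 34.6
```

```bash
python3 -m inch '{"hand":[0,0,0,0,0,0,0,0,0,0,0,0,0,0],"delta_pos":[[-0.76,0.77,0],[-1.51,1.55,0],[-2.27,2.32,0],[-3.03,3.09,0],[-3.03,3.09,0],[-3.03,3.09,0],[-3.03,3.09,0],[-3.03,3.1,0],[-2.27,2.32,0],[-1.51,1.55,0],[-0.76,0.77,0],[0,0,0],[0,0,0],[0,0,0]],"turn":[0,0,0,0,0,0,0,0,0,0,0,0,0,0]}'
python3 - <<'E'
from h import *
from plan import *
show(); c=held("third",(522,1.1),46+70,save="pics/s5.png"); c=held("third",(522,1.1),46+70,n="side")
leg(np.zeros(3),st()[2][2],[522-c[0],1.15-c[1],0])
E
```

```text
t: 16.95
eef_pos: [479.2, -60.1, 181.3]
tcp_rot: [-3.141, 0.0, 0.957]
ft_force: [-0.3, -0.1, -0.3]
opening: 0.121
t 16.95 p [479.2 -60.1 181.3] rot [-3.141  0.     0.957] F [-0.3 -0.1 -0.3] M [-0.1  -0.04  0.03] op 0.121 j [-0.26  0.45  2.02 -0.    0.67  0.35]
third side c [523.    3.5] rimz 116.6 slope dz/dx,dy [-0.02  -0.013] n 320 sectors 24
third side c [523.    3.3] rimz 116.3 slope dz/dx,dy [-0.007  0.006] n 331 sectors 24
total cm [-0.23  0.04 -0.  ] norm 0.2
```

View pics/s5.png

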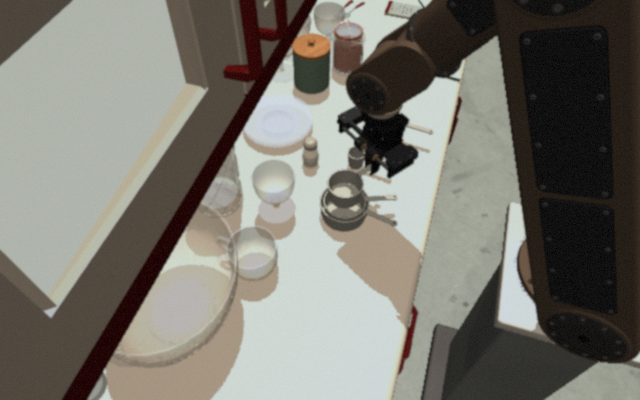

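```bash
python3 -m inch '{"hand":[0,0,0,0,0,0,0,0,0,0],"delta_pos":[[-0.23,0.04,0.4],[0,0,1],[0,0,1.2],[0,0,1.2],[0,0,0.8],[0,0,0.5],[0,0,0.3],[0,0,0.2],[0,0,0.1],[0,0,0]],"turn":[0,0,0,0,0,0,0,0,0,0]}'
python3 - <<'E'
from h import *
c=held("third",(522,1.1),59)
E
python3 -m inch '{"hand":[0,0,0,0,0],"delta_pos":[[0,0,0.1],[0,0,0.1],[0,0,0.1],[0,0,0.1],[0,0,0]],"turn":[0,0,0,0,0]}'
```

```text
t: 18.05
eef_pos: [478.5, -63.2, 124.4]
tcp_rot: [3.141, -0.0, 0.956]
ft_force: [-0.5, 0.4, -2.5]
opening: 0.122
third side c [5.222e+02 3.000e-01] rimz 60.0 slope dz/dx,dy [-0.016 -0.002] n 285 sectors 24
t: 18.6
eef_pos: [478.4, -63.1, 120.2]
tcp_rot: [-3.141, 0.0, 0.956]
ft_force: [-0.2, 0.2, -1.1]
opening: 0.12
```

```bash
python3 -m inch '{"hand":[0,0,0],"delta_pos":[[0,0,0.1],[0,0,0.05],[0,0,0]],"turn":[0,0,0]}'
python3 -m inch '{"hand":[0,0],"delta_pos":[[0,0,0.08],[0,0,0]],"turn":[0,0]}'
```

```text
t: 18.9
eef_pos: [478.4, -63.1, 118.7]
tcp_rot: [-3.142, 0.0, 0.956]
ft_force: [-0.6, -0.3, -1.1]
opening: 0.122
t: 19.1
eef_pos: [478.5, -63.2, 118.0]
tcp_rot: [3.141, 0.0, 0.956]
ft_force: [-0.5, -0.1, 0.3]
opening: 0.122
```

```bash
python3 -m inch '{"hand":[0,0],"delta_pos":[[0,0,0.08],[0,0,0]],"turn":[0,0]}'
python3 - <<'E'
from h import *
c=held("third",(522,1.1),54)
E
```

```text
t: 19.3
eef_pos: [478.4, -63.4, 117.6]
tcp_rot: [3.141, 0.0, 0.956]
ft_force: [-3.1, -3.4, 6.1]
opening: 0.121
third side c [5.222e+02 1.000e-01] rimz 54.4 slope dz/dx,dy [ 0.001 -0.016] n 279 sectors 24
```

```bash
python3 -m inch '{"hand":[0,0,0.3,0.3,0.3,0.3],"delta_pos":[[0,0,-0.05],[0,0,0],[0,0,0],[0,0,0],[0,0,0],[0,0,0]],"turn":[0,0,0,0,0,0]}'
python3 -m inch '{"hand":[0.3,0.3,0.3,0.3,0.3,0.3,0.3,0.3],"delta_pos":[[0,0,-0.3],[0,0,-0.8],[0,0,-2],[0,0,-3],[0,0,-3],[0,0,-2],[0,0,0],[0,0,0]],"turn":[0,0,0,0,0,0,0,0]}'
python3 - <<'E'
from h import *
from plan import *
show(); held("third",(521.9,.9),54,save="pics/s6.png"); 
show(); p,yaw=st()[1],st()[2][2]
g=grip((468.7,-282.3),3.037,76,52.5); print(g); g[2]=190; leg(p,3.037-np.pi,g); print("turn",-(3.037-np.pi-yaw))
E
```

```text
t: 19.95
eef_pos: [478.4, -63.1, 117.6]
tcp_rot: [-3.142, 0.0, 0.956]
ft_force: [-0.0, 0.9, -0.5]
opening: 0.297
t: 20.75
eef_pos: [478.3, -63.1, 228.9]
tcp_rot: [3.141, -0.0, 0.956]
ft_force: [-0.7, 0.1, -0.3]
opening: 0.299
t 20.75 p [478.3 -63.1 228.9] rot [ 3.141 -0.     0.956] F [-0.7  0.1 -0.3] M [-0.03 -0.05 -0.05] op 0.299 j [-0.27  0.38  1.97 -0.    0.79  0.35]
third side c [522.3   0.6] rimz 54.1 slope dz/dx,dy [-0.007 -0.004] n 278 sectors 24
t 20.8 p [478.1 -63.1 228.3] rot [-3.141  0.     0.956] F [-0.8  1.  -0.2] M [-0.05 -0.03 -0.01] op 0.305 j [-0.27  0.38  1.97 -0.    0.79  0.35]
[ 393.11532685 -274.36544366  111.5       ]
total cm [-6.25 21.9   3.83] norm 23.1
turn 1.0603591933123844
```

View pics/s6.png

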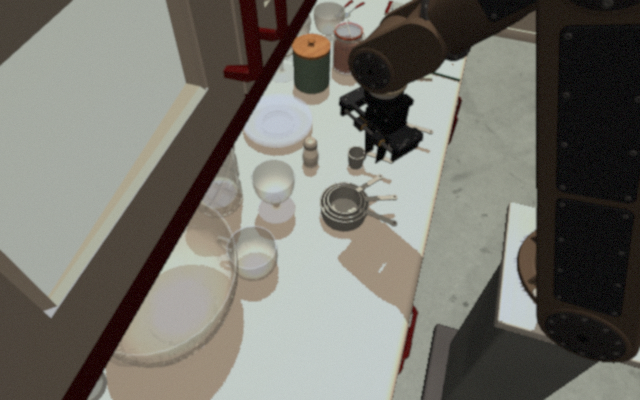

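The third cup is nested with its rim at 54.1 mm (54 expected), and the three handles fan out. The fourth cup is next.

```bash
python3 -m inch '{"hand":[0.4,0.4,0.4,0.4,0.4,0.4,0.4,0.4,0.4,0.4,0.4,0.4,0.4,0.4,0.4,0.4],"delta_pos":[[0,0,0],[0,0,0],[0,0,0],[0,0,0],[0,0,0],[0,0,0],[0,0,0],[0,0,0],[-0.95,3.1,0.63],[-1.06,3.76,0.64],[-1.06,3.76,0.64],[-1.06,3.76,0.64],[-1.06,3.76,0.64],[-1.06,3.76,0.64],[0,0,0],[0,0,0]],"turn":[0.14,0.14,0.14,0.14,0.14,0.14,0.14,0.08,0,0,0,0,0,0,0,0]}'
python3 -c "
from plan import *
show(); p=st()[1]; leg(p,st()[2][2],[393.1,-274.4,111.5])"
```

```text
t: 22.4
eef_pos: [392.8, -274.7, 189.3]
tcp_rot: [-3.14, 0.002, -0.106]
ft_force: [0.4, 0.4, 0.6]
opening: 0.399
t 22.4 p [ 392.8 -274.7  189.3] rot [-3.14e+00  2.00e-03 -1.06e-01] F [0.4 0.4 0.6] M [-0.03 -0.02 -0.02] op 0.399 j [-0.75  0.44  2.02  0.    0.69  0.93]
total cm [ 0.02 -0.03  7.78] norm 7.8
```

```bash
python3 -m inch '{"hand":[0.4,0.4,0.4,0.4,0.4,0,0,0,0,0],"delta_pos":[[0,0,2],[0,0,2.5],[0,0,1.8],[0,0,1.1],[0,0,0.4],[0,0,0],[0,0,0],[0,0,0],[0,0,0],[0,0,0]],"turn":[0,0,0,0,0,0,0,0,0,0]}'
python3 -m inch '{"hand":[0,0,0,0,0,0,0,0,0,0,0],"delta_pos":[[0,0,-0.3],[0,0,-0.4],[0,0,-0.7],[0,0,-1],[0,0,-1.5],[0,0,-1.5],[0,0,-1],[0,0,-0.5],[0,0,-0.3],[0,0,0],[0,0,0]],"turn":[0,0,0,0,0,0,0,0,0,0,0]}'
python3 - <<'E'
from h import *
from plan import *
show(); c=held("fourth",(468.7,-282),46+70,save="pics/s7.png"); 
show()
E
```

```text
t: 23.4
eef_pos: [393.5, -274.6, 112.8]
tcp_rot: [3.141, -0.001, -0.104]
ft_force: [-0.7, -0.4, 1.3]
opening: 0.121
t: 24.5
eef_pos: [393.4, -274.3, 184.1]
tcp_rot: [-3.141, 0.001, -0.104]
ft_force: [0.6, -0.2, -1.1]
opening: 0.122
t 24.5 p [ 393.4 -274.3  184.1] rot [-3.141e+00  1.000e-03 -1.040e-01] F [ 0.6 -0.2 -1.1] M [ 0.03  0.05 -0.06] op 0.122 j [-0.75  0.44  2.02 -0.    0.67  0.93]
fourth side c [ 469.6 -280.6] rimz 116.1 slope dz/dx,dy [-0.008  0.006] n 193 sectors 22
t 24.55 p [ 393.4 -274.4  184. ] rot [-3.141e+00  1.000e-03 -1.040e-01] F [-0.1 -0.5 -1.3] M [-0.03  0.1   0.06] op 0.122 j [-0.75  0.44  2.02 -0.    0.67  0.93]
```

View pics/s7.png

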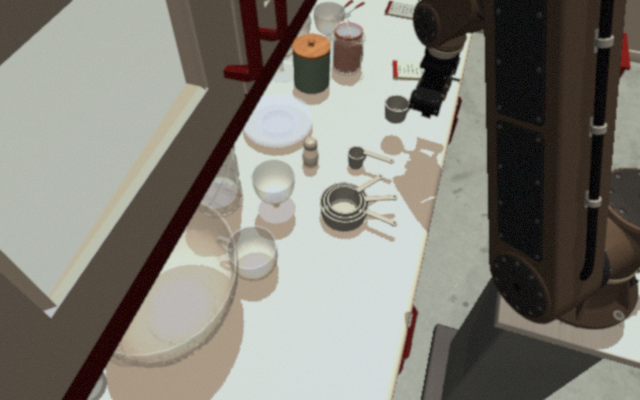

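```bash
python3 -m inch '{"hand":[0,0,0,0,0,0,0,0,0,0],"delta_pos":[[0,0,-0.2],[0,0,-0.2],[0,0,-0.2],[0,0,-0.2],[0,0,-0.2],[0,0,0],[0,0,0],[0,0,0],[0,0,0],[0,0,0]],"turn":[0.04,0.08,0.1,0.12,0.12,0.1,0.05,0.03,0,0]}'
python3 - <<'E'
from plan import *
show(); t,p,r,*_=st(); yaw=r[2]; c,s=np.cos(yaw),np.sin(yaw)
off=np.array([76.4*c-1.74*s,76.4*s+1.74*c]); print("cup at",p[:2]+off)
T=np.array([522.3,0.6])-off; print(T); v=leg(p,yaw,[T[0],T[1],p[2]]); print((v/32).round(3),(v/16).round(3),(v*3/32).round(3),(v/8).round(3))
E
```

```text
t: 25.55
eef_pos: [393.4, -274.4, 194.1]
tcp_rot: [3.142, 0.001, -0.743]
ft_force: [-0.9, -0.6, -0.9]
opening: 0.123
t 25.55 p [ 393.4 -274.4  194.1] rot [ 3.142e+00  1.000e-03 -7.430e-01] F [-0.9 -0.6 -0.9] M [0.21 0.05 0.05] op 0.123 j [-0.75  0.43  2.01 -0.    0.7   1.57]
cup at [ 450.85804633 -324.82556907]
[464.87209875  51.01848627]
total cm [-16.76 -28.79  -0.  ] norm 33.3
[-0.524 -0.9   -0.   ] [-1.048 -1.8   -0.   ] [-1.571 -2.699 -0.   ] [-2.095 -3.599 -0.   ]
```

```bash
python3 -m inch '{"hand":[0,0,0,0,0,0,0,0,0,0,0,0,0,0],"delta_pos":[[-0.52,-0.9,0],[-1.05,-1.8,0],[-1.57,-2.7,0],[-2.1,-3.6,0],[-2.1,-3.6,0],[-2.1,-3.6,0],[-2.1,-3.6,0],[-2.1,-3.6,0],[-1.57,-2.7,0],[-1.05,-1.8,0],[-0.52,-0.9,0],[0,0,0],[0,0,0],[0,0,0]],"turn":[0,0,0,0,0,0,0,0,0,0,0,0,0,0]}'
python3 - <<'E'
from h import *
from plan import *
show(); c=held("fourth",(522.3,.6),46+80,save="pics/s8.png"); c=held("fourth",(522,.6),46+80,n="side")
show(); leg(np.zeros(3),st()[2][2],[522.3-c[0],.6-c[1],0])
E
```

```text
t: 26.95
eef_pos: [465.0, 50.2, 194.4]
tcp_rot: [3.141, -0.0, -0.745]
ft_force: [-0.3, 0.2, -1.5]
opening: 0.12
t 26.95 p [465.   50.2 194.4] rot [ 3.141 -0.    -0.745] F [-0.3  0.2 -1.5] M [ 0.14  0.05 -0.  ] op 0.12 j [-0.03  0.41  2.04 -0.    0.69  2.28]
fourth side c [521.1  -0.6] rimz 98.9 slope dz/dx,dy [ 0.654 -0.649] n 13 sectors 3
fourth side c [523.8   2.2] rimz 126.0 slope dz/dx,dy [-0.19  -0.179] n 12 sectors 2
t 27.05 p [465.1  50.2 194.4] rot [ 3.141 -0.    -0.745] F [-0.6  0.5 -1.7] M [ 0.15  0.04 -0.  ] op 0.122 j [-0.03  0.41  2.04 -0.    0.69  2.28]
total cm [-0.01  0.22 -0.  ] norm 0.2
```

View pics/s8.png

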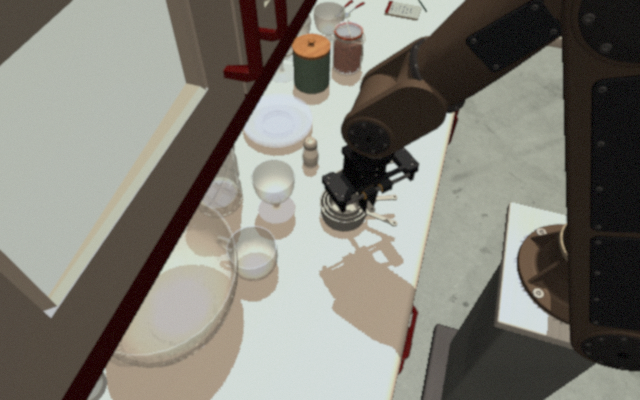

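```bash
python3 - <<'E'
from h import *
from plan import *
im,d=viewer.read_camera("top"); cv2.imwrite("pics/t8.png",cv2.resize(im[140:290,220:420],None,fx=4,fy=4,interpolation=cv2.INTER_CUBIC)); show()
E
```

```text
t 27.1 p [465.1  50.3 194.4] rot [ 3.141 -0.    -0.745] F [ 0.2 -0.4 -0.7] M [0.13 0.12 0.01] op 0.123 j [-0.03  0.41  2.04 -0.    0.69  2.28]
```

View pics/t8.png

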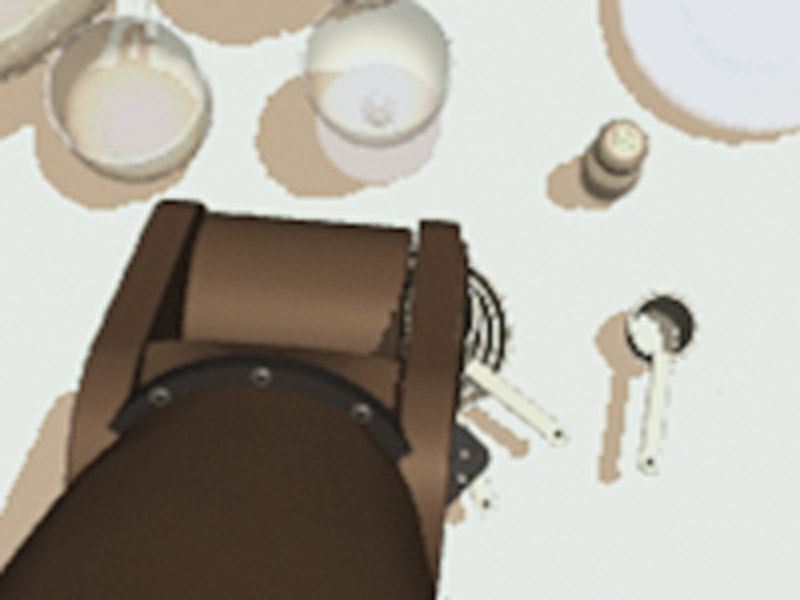

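Both views are blocked here. The pads centre the strap, so the grip geometry puts the cup within about 1 mm of centre, against a 6.5 mm gap. I'll lower it on force and check afterwards.

```bash
python3 -m inch '{"hand":[0,0,0,0,0,0,0,0,0,0],"delta_pos":[[0,-0.08,0.5],[0,0,1],[0,0,1.3],[0,0,1.3],[0,0,0.9],[0,0,0.5],[0,0,0.3],[0,0,0.2],[0,0,0.1],[0,0,0]],"turn":[0,0,0,0,0,0,0,0,0,0]}'
python3 -m inch '{"hand":[0,0,0,0,0,0],"delta_pos":[[0,0,0.1],[0,0,0.1],[0,0,0.1],[0,0,0.1],[0,0,0.1],[0,0,0]],"turn":[0,0,0,0,0,0]}'
```

```text
t: 28.1
eef_pos: [465.8, 51.6, 133.6]
tcp_rot: [-3.141, -0.0, -0.744]
ft_force: [0.4, -0.3, -0.2]
opening: 0.124
t: 28.7
eef_pos: [465.7, 51.7, 128.3]
tcp_rot: [3.141, 0.0, -0.744]
ft_force: [-0.9, 0.1, -0.4]
opening: 0.122
```

```bash
python3 -m inch '{"hand":[0,0],"delta_pos":[[0,0,0.08],[0,0,0]],"turn":[0,0]}'
python3 - <<'E'
from h import *
im,d=viewer.read_camera("side"); cv2.imwrite("pics/s9.png",cv2.resize(im[140:260,280:440],None,fx=5,fy=5,interpolation=cv2.INTER_CUBIC))
E
```

```text
t: 28.9
eef_pos: [465.7, 51.7, 127.5]
tcp_rot: [3.141, -0.0, -0.744]
ft_force: [0.8, 0.2, -0.6]
opening: 0.12
```

View pics/s9.png

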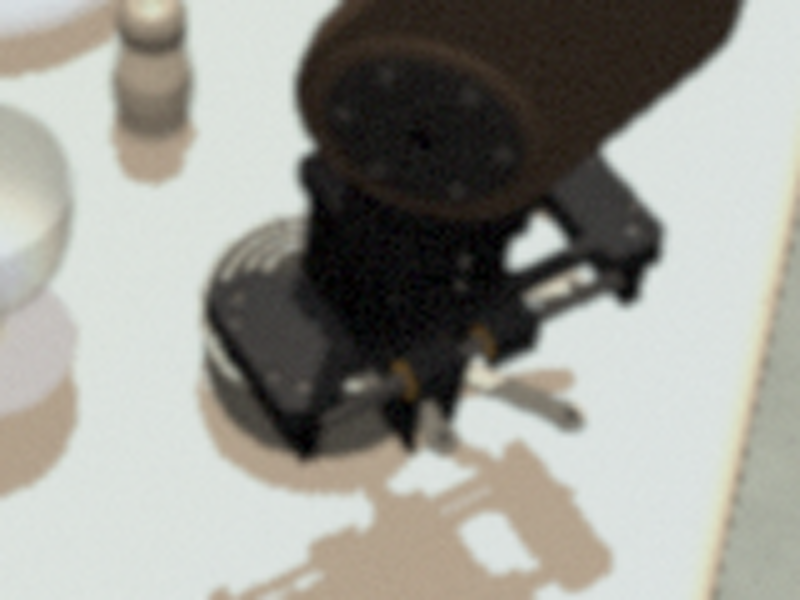

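Four rims are visible at the left of the stack around (270,255), evenly spaced, so the fourth cup is inside the third and well centred. I'll continue down to contact.

```bash
python3 -m inch '{"hand":[0,0,0],"delta_pos":[[0,0,0.1],[0,0,0.05],[0,0,0]],"turn":[0,0,0]}'
python3 -m inch '{"hand":[0,0],"delta_pos":[[0,0,0.07],[0,0,0]],"turn":[0,0]}'
```

```text
t: 29.25
eef_pos: [465.7, 51.6, 126.0]
tcp_rot: [3.141, 0.0, -0.744]
ft_force: [-0.4, 0.1, -0.2]
opening: 0.124
t: 29.45
eef_pos: [465.7, 51.7, 125.4]
tcp_rot: [3.142, -0.0, -0.744]
ft_force: [-0.1, 0.1, 0.1]
opening: 0.122
```

```bash
python3 -m inch '{"hand":[0,0],"delta_pos":[[0,0,0.06],[0,0,0]],"turn":[0,0]}'
```

```text
t: 29.65
eef_pos: [465.6, 51.7, 124.9]
tcp_rot: [3.142, -0.0, -0.744]
ft_force: [-1.7, 1.3, 2.4]
opening: 0.122
```

```bash
python3 -m inch '{"hand":[0,0,0.3,0.3,0.3,0.3],"delta_pos":[[0,0,0.03],[0,0,0],[0,0,0],[0,0,0],[0,0,0],[0,0,0]],"turn":[0,0,0,0,0,0]}'
python3 -m inch '{"hand":[0.3,0.3,0.3,0.3,0.3,0.3,0.3,0.3],"delta_pos":[[0,0,-0.3],[0,0,-0.8],[0,0,-2],[0,0,-3],[0,0,-3],[0,0,-2],[0,0,0],[0,0,0]],"turn":[0,0,0,0,0,0,0,0]}'
python3 - <<'E'
from h import *
from plan import *
p,yaw=st()[1],st()[2][2]; show()
g=grip((533.2,-153.9),3.025,76,55.5); print(g); g[2]=190; 
# first clear move: toward -y; turn
leg(p,3.025-np.pi,g); print("turn",-(3.025-np.pi-yaw))
E
```

```text
t: 30.25
eef_pos: [465.8, 51.6, 124.4]
tcp_rot: [3.142, -0.0, -0.744]
ft_force: [0.1, -0.1, -0.2]
opening: 0.294
t: 31.05
eef_pos: [465.5, 51.7, 235.7]
tcp_rot: [-3.141, -0.001, -0.744]
ft_force: [0.2, -0.3, -0.7]
opening: 0.301
t 31.05 p [465.5  51.7 235.7] rot [-3.141e+00 -1.000e-03 -7.440e-01] F [ 0.2 -0.3 -0.7] M [0.07 0.01 0.02] op 0.301 j [-0.03  0.35  2.   -0.    0.79  2.28]
[ 457.71598127 -145.05902063  114.5       ]
total cm [ 1.52 19.63  4.57] norm 20.2
turn -0.6276140461921988
```

```bash
python3 -m inch '{"hand":[0.4,0.4,0.4,0.4,0.4,0.4,0.4,0.4,0.4,0.4,0.4,0.4,0.4],"delta_pos":[[0,0,0],[0,0,0],[0,0,0],[0,0,0],[0,0,0],[0.25,3.27,0.76],[0.25,3.27,0.76],[0.25,3.27,0.76],[0.25,3.27,0.76],[0.26,3.27,0.76],[0.26,3.27,0.76],[0,0,0],[0,0,0]],"turn":[-0.126,-0.126,-0.126,-0.125,-0.125,0,0,0,0,0,0,0,0]}'
python3 - <<'E'
from h import *
from plan import *
show(); p=st()[1]; leg(p,st()[2][2],[457.7,-145.1,114.5])
held("fourth",(522.3,.6),58,save="pics/s10.png"); held("second",(522.3,.6),50)
E
```

```text
t: 32.35
eef_pos: [457.5, -145.1, 188.8]
tcp_rot: [-3.141, 0.002, -0.118]
ft_force: [-0.0, 0.4, -0.1]
opening: 0.397
t 32.35 p [ 457.5 -145.1  188.8] rot [-3.141e+00  2.000e-03 -1.180e-01] F [-0.   0.4 -0.1] M [-0.    0.01  0.02] op 0.397 j [-0.44  0.44  2.02  0.    0.69  1.24]
total cm [ 0.02 -0.01  7.43] norm 7.4
fourth side c [521.8   1. ] rimz 58.0 slope dz/dx,dy [-0.023  0.011] n 199 sectors 22
second side c [522.1   0.7] rimz 50.7 slope dz/dx,dy [-0.003 -0.007] n 258 sectors 24
```

```bash
python3 - <<'E'
import cv2
im=cv2.imread("pics/s10.png"); cv2.imwrite("pics/s10c.png",cv2.resize(im[110:260,240:440],None,fx=4,fy=4,interpolation=cv2.INTER_CUBIC))
E
```

```text
(no output)
```

View pics/s10c.png

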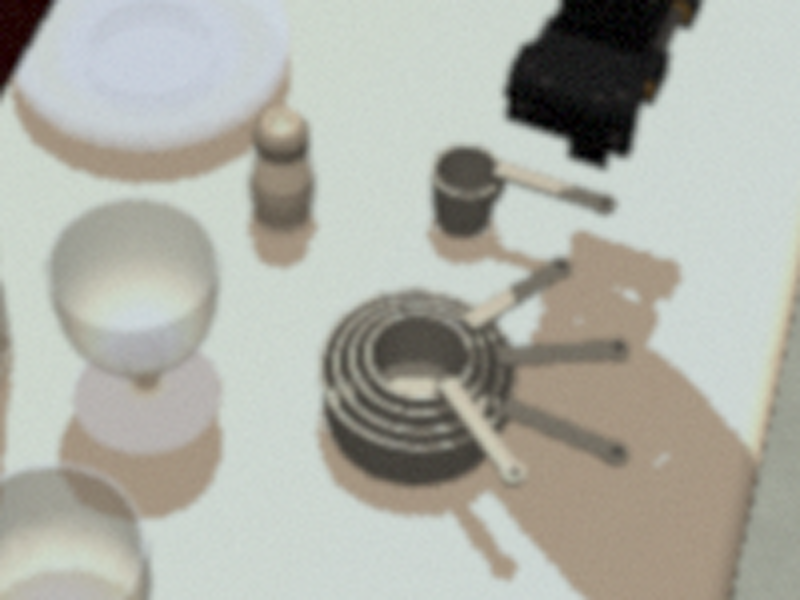

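The fourth cup is nested with its rim at 58.0 mm (58 expected). Last is the smallest, gripped 3 mm shallower so the fingertips clear the largest's handle.

```bash
python3 -m inch '{"hand":[0.4,0.4,0.4,0.4,0.4,0,0,0,0,0],"delta_pos":[[0,0,2],[0,0,2.3],[0,0,1.6],[0,0,0.9],[0,0,0.3],[0,0,0],[0,0,0],[0,0,0],[0,0,0],[0,0,0]],"turn":[0,0,0,0,0,0,0,0,0,0]}'
python3 -m inch '{"hand":[0,0,0,0,0,0,0,0,0,0,0],"delta_pos":[[0,0,-0.3],[0,0,-0.4],[0,0,-0.7],[0,0,-1.2],[0,0,-1.8],[0,0,-1.8],[0,0,-1.2],[0,0,-0.5],[0,0,-0.3],[0,0,0],[0,0,0]],"turn":[0,0,0,0,0,0,0,0,0,0,0]}'
python3 - <<'E'
from h import *
from plan import *
show(); c=held("smallest",(533.4,-153.2),46+82,save="pics/s11.png"); 
show(); leg(np.zeros(3),st()[2][2],[521.8-c[0],1.0-c[1],0])
E
```

```text
t: 33.45
eef_pos: [458.2, -145.1, 119.2]
tcp_rot: [3.141, -0.001, -0.116]
ft_force: [-1.0, -0.1, 1.0]
opening: 0.125
t: 34.55
eef_pos: [457.9, -144.9, 200.5]
tcp_rot: [-3.141, 0.001, -0.116]
ft_force: [-0.6, -0.3, -0.7]
opening: 0.126
t 34.55 p [ 457.9 -144.9  200.5] rot [-3.141e+00  1.000e-03 -1.160e-01] F [-0.6 -0.3 -0.7] M [0.03 0.1  0.05] op 0.126 j [-0.44  0.42  2.01 -0.    0.72  1.24]Traceback (most recent call last):
  File "<stdin>", line 3, in <module>
  File "h.py", line 36, in held
    out=np.array(out); A=np.c_[out[:,:2]-c,np.ones(len(out))]
                               ~~~^^^^^^
IndexError: too many indices for array: array is 1-dimensional, but 2 were indexed
```

View pics/s11.png

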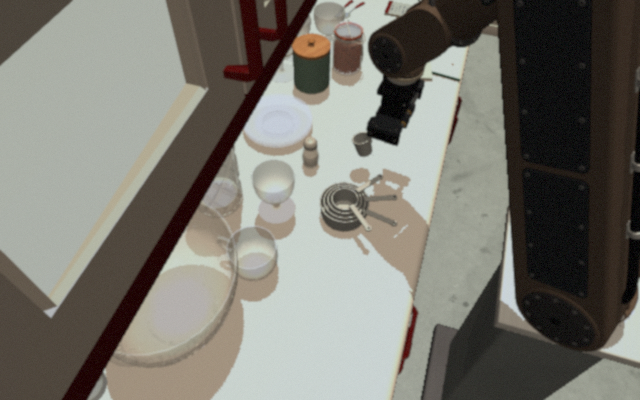

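```bash
python3 - <<'E'
from h import *
from plan import *
im,d=viewer.read_camera("side"); W=cloud("side",d)
a=np.linspace(0,2*np.pi,60)
big=cv2.resize(im[90:190,320:440],None,fx=6,fy=6,interpolation=cv2.INTER_CUBIC)
for z,r,col in ((128,22,(0,255,0)),(82,18,(0,0,255))):
    q=proj("side",np.c_[533.4+r*np.cos(a),-152.7+r*np.sin(a),0*a+z])
    cv2.polylines(big,[np.int32((q-[320,90]+.5)*6)],True,col,1)
cv2.imwrite("pics/s12.png",big)
m=(np.hypot(W[...,0]-533,W[...,1]+153)<45)&(W[...,2]>60)
P=W[m]; print(len(P),P.min(0).round(),P.max(0).round(),np.percentile(P[:,2],[5,25,50,75,95]).round()); show()
E
```

```text
391 [ 491. -176.   60.] [ 549. -109.  409.] [ 65.  77.  87.  96. 113.]
t 34.65 p [ 457.9 -144.9  200.4] rot [-3.141e+00  1.000e-03 -1.160e-01] F [ 0.2  0.3 -1. ] M [0.03 0.05 0.  ] op 0.128 j [-0.44  0.42  2.01 -0.    0.72  1.24]
```

View pics/s12.png

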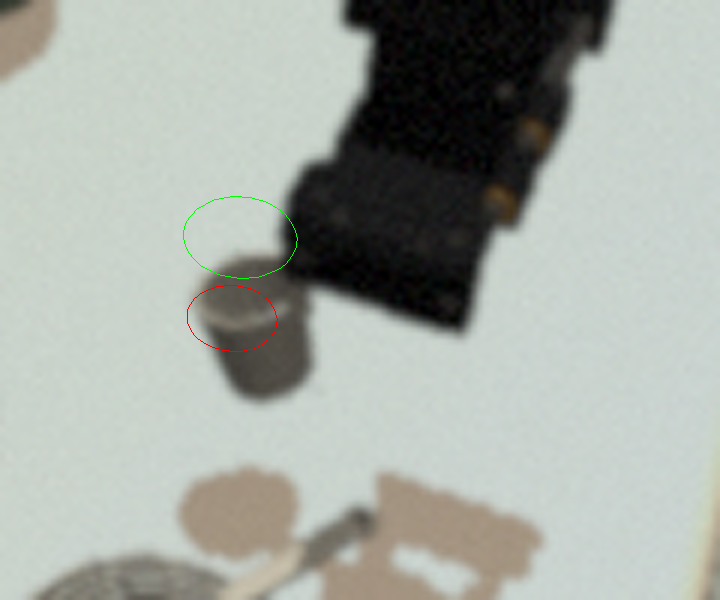

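The smallest cup has slipped in the grip: its rim droops away from the gripper by about 20°. I'll estimate the tilt, then set it back upright on its own spot and re-grip it.

```bash
python3 -m inch '{"hand":[0,0,0,0,0,0,0],"delta_pos":[[0,0,0.4],[0,0,0.8],[0,0,1],[0,0,0.8],[0,0,0.4],[0,0,0.2],[0,0,0]],"turn":[0,0,0,0,0,0,0]}'
cat > tilt.py <<'E'
from h import *
from plan import *
# overlay model of smallest cup pitched by th about grip (strap z = TCP-dz), handle local
def model(th,r0=76,dz=63.7):
    t,p,r,*_=st(); yaw=r[2]; a=np.linspace(0,2*np.pi,60); out=[]
    for z,R in ((46,22),(0,18)):
        L=np.c_[r0+R*np.cos(a),R*np.sin(a),0*a+z-55.5]
        X=L[:,0]*np.cos(th)+L[:,2]*np.sin(th); Z=-L[:,0]*np.sin(th)+L[:,2]*np.cos(th)
        out.append(np.c_[p[0]+X*np.cos(yaw)-L[:,1]*np.sin(yaw),p[1]+X*np.sin(yaw)+L[:,1]*np.cos(yaw),p[2]-dz+Z])
    return out
def overlay(ths,fn,n="side",r0=76,dz=63.7):
    im,d=viewer.read_camera(n); q0=model(ths[0],r0,dz)[0].mean(0); u,v=proj(n,q0)[0]; u0,v0=int(u-50),int(max(v-50,0))
    big=cv2.resize(im[v0:v0+100,u0:u0+120],None,fx=6,fy=6,interpolation=cv2.INTER_CUBIC)
    for th,col in zip(ths,((0,255,0),(0,0,255),(255,0,0))):
        for q in model(th,r0,dz):
            cv2.polylines(big,[np.int32((proj(n,q)-[u0,v0]+.5)*6)],True,col,1)
    cv2.imwrite(fn,big); print("lowest z",[model(th,r0,dz)[1][:,2].min().round(1) for th in ths])
E
python3 - <<'E'
from tilt import *
show(); overlay([-0.0,0.3,0.45],"pics/s13.png")
E
```

```text
t: 35.35
eef_pos: [458.0, -145.0, 164.6]
tcp_rot: [-3.142, 0.0, -0.116]
ft_force: [-0.0, -0.0, -0.8]
opening: 0.13
t 35.35 p [ 458.  -145.   164.6] rot [-3.142  0.    -0.116] F [-0.  -0.  -0.8] M [ 0.03  0.03 -0.04] op 0.13 j [-0.44  0.48  2.04 -0.    0.63  1.24]
lowest z [np.float64(45.7), np.float64(20.4), np.float64(10.4)]
```

View pics/s13.png

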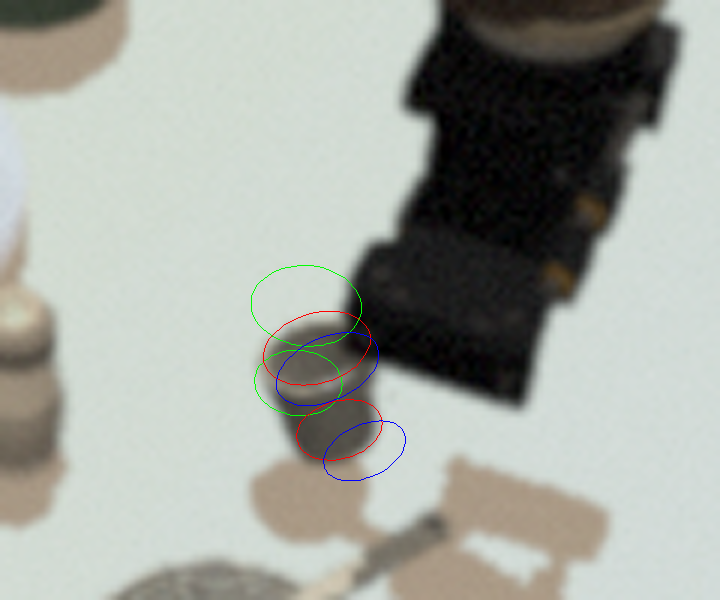

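```bash
python3 -m inch '{"hand":[0,0,0,0,0,0,0],"delta_pos":[[0,0,0.4],[0,0,0.5],[0,0,0.3],[0,0,0.2],[0,0,0.1],[0,0,0.1],[0,0,0]],"turn":[0,0,0,0,0,0,0]}'
python3 -m inch '{"hand":[0,0,0],"delta_pos":[[0,0,0.15],[0,0,0.15],[0,0,0]],"turn":[0,0,0]}'
python3 - <<'E'
from tilt import *
show(); overlay([-0.0,0.27],"pics/s14.png",dz=65)
E
```

```text
t: 36.1
eef_pos: [458.0, -145.0, 148.9]
tcp_rot: [3.142, 0.0, -0.116]
ft_force: [-0.3, -0.5, -0.8]
opening: 0.129
t: 36.4
eef_pos: [458.0, -145.0, 145.8]
tcp_rot: [3.142, 0.0, -0.116]
ft_force: [0.3, 0.5, -0.5]
opening: 0.127
t 36.4 p [ 458.  -145.   145.8] rot [ 3.142  0.    -0.116] F [ 0.3  0.5 -0.5] M [0.06 0.06 0.03] op 0.127 j [-0.44  0.51  2.05 -0.    0.58  1.24]
lowest z [np.float64(25.3), np.float64(2.3)]
```

View pics/s14.png

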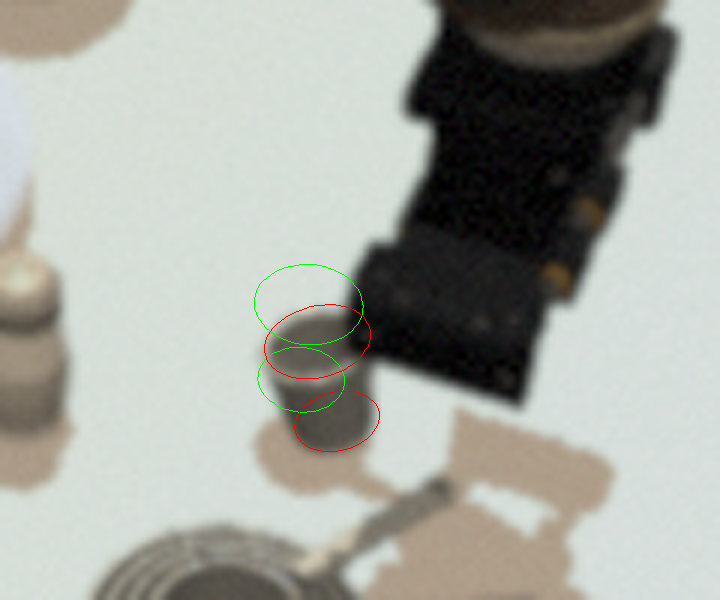

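```bash
python3 -m inch '{"hand":[0,0,0,0],"delta_pos":[[0,0,0.1],[0,0,0.1],[-0.05,0,0.1],[0,0,0]],"turn":[0,0,0,0]}'
python3 -m inch '{"hand":[0,0,0,0],"delta_pos":[[-0.15,0,0.15],[-0.15,0,0.15],[-0.15,0,0.15],[0,0,0]],"turn":[0,0,0,0]}'
```

```text
t: 36.85
eef_pos: [457.5, -144.9, 142.8]
tcp_rot: [3.142, 0.0, -0.116]
ft_force: [-0.7, 0.8, -0.9]
opening: 0.13
t: 37.25
eef_pos: [452.8, -144.3, 138.2]
tcp_rot: [-3.142, 0.0, -0.116]
ft_force: [-0.4, 0.4, -0.7]
opening: 0.131
```

```bash
python3 - <<'E'
from tilt import *
show(); overlay([-0.0,0.25],"pics/s15.png",dz=65)
E
```

```text
t 37.25 p [ 452.8 -144.3  138.2] rot [-3.142  0.    -0.116] F [-0.4  0.4 -0.7] M [ 0.07  0.07 -0.  ] op 0.131 j [-0.45  0.52  2.07 -0.    0.55  1.24]
lowest z [np.float64(17.8), np.float64(-3.7)]
```

View pics/s15.png

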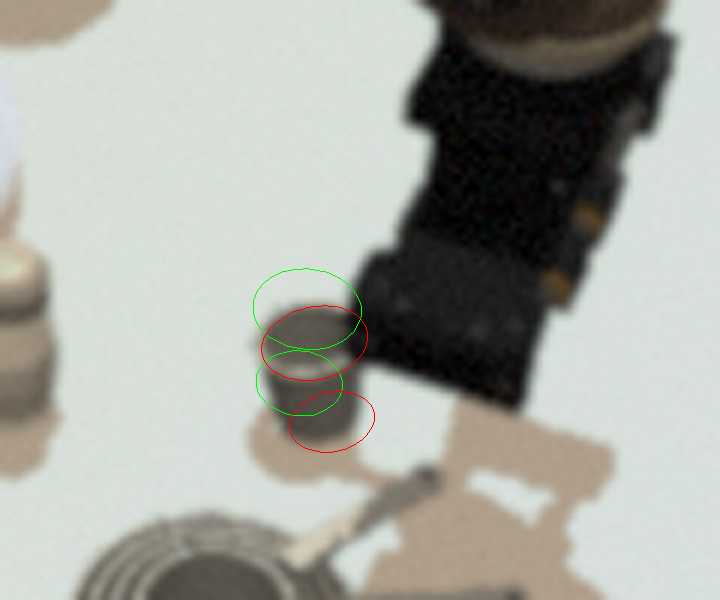

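It is in contact and rocking upright. I'll keep going.

```bash
python3 -m inch '{"hand":[0,0,0,0,0],"delta_pos":[[-0.12,0,0.17],[-0.12,0,0.17],[-0.12,0,0.17],[-0.12,0,0.17],[0,0,0]],"turn":[0,0,0,0,0]}'
python3 - <<'E'
from tilt import *
show(); overlay([-0.0,0.15],"pics/s16.png",dz=65)
E
```

```text
t: 37.8
eef_pos: [448.1, -143.8, 131.4]
tcp_rot: [-3.142, 0.0, -0.116]
ft_force: [-0.9, -0.1, 0.1]
opening: 0.128
t 37.8 p [ 448.1 -143.8  131.4] rot [-3.142  0.    -0.116] F [-0.9 -0.1  0.1] M [ 0.08  0.17 -0.01] op 0.128 j [-0.45  0.53  2.09 -0.    0.53  1.24]
lowest z [np.float64(11.0), np.float64(-2.4)]
```

View pics/s16.png

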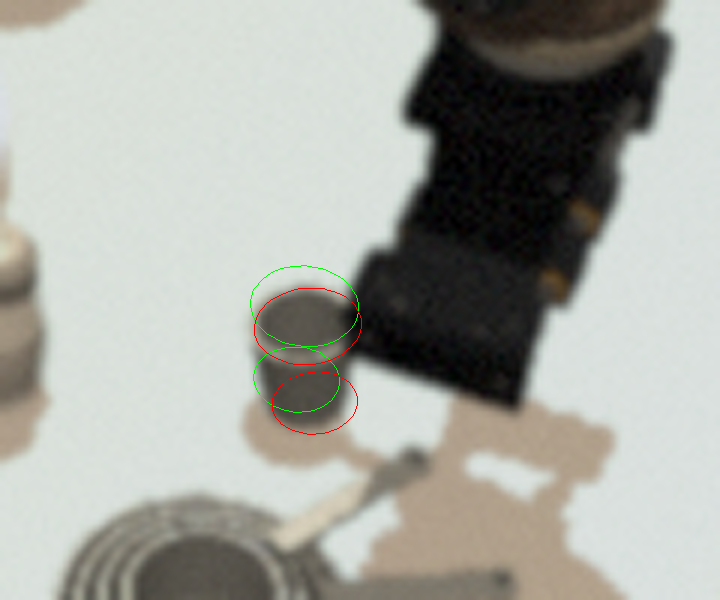

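```bash
python3 -m inch '{"hand":[0,0,0,0,0],"delta_pos":[[-0.1,0,0.17],[-0.1,0,0.17],[-0.1,0,0.17],[-0.1,0,0.17],[0,0,0]],"turn":[0,0,0,0,0]}'
python3 - <<'E'
from tilt import *
show(); overlay([-0.0,0.08],"pics/s17.png",dz=65)
E
```

```text
t: 38.35
eef_pos: [444.2, -143.4, 124.6]
tcp_rot: [-3.142, 0.0, -0.116]
ft_force: [-0.1, 0.1, 0.3]
opening: 0.129
t 38.35 p [ 444.2 -143.4  124.6] rot [-3.142  0.    -0.116] F [-0.1  0.1  0.3] M [0.06 0.15 0.03] op 0.129 j [-0.45  0.54  2.1  -0.    0.5   1.23]
lowest z [np.float64(4.2), np.float64(-3.1)]
```

View pics/s17.png

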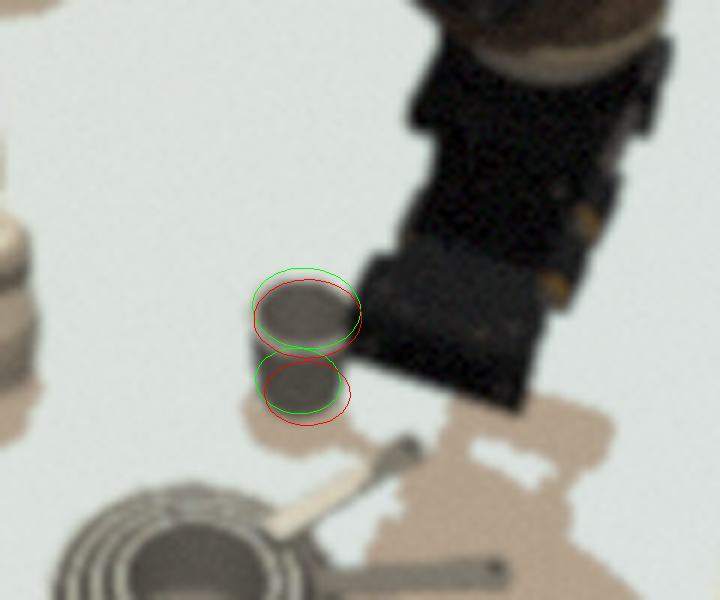

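```bash
python3 -m inch '{"hand":[0,0,0,0],"delta_pos":[[-0.08,0,0.15],[-0.06,0,0.13],[-0.04,0,0.1],[0,0,0]],"turn":[0,0,0,0]}'
python3 - <<'E'
from tilt import *
show(); overlay([-0.0,0.04],"pics/s18.png",dz=63.7)
try: held("smallest",(519.5,-151.5),46)
except Exception as e: print(e)
E
```

```text
t: 38.8
eef_pos: [442.5, -143.2, 120.9]
tcp_rot: [3.142, 0.0, -0.116]
ft_force: [-1.0, 0.4, -0.2]
opening: 0.126
t 38.8 p [ 442.5 -143.2  120.9] rot [ 3.142  0.    -0.116] F [-1.   0.4 -0.2] M [ 0.03  0.15 -0.  ] op 0.126 j [-0.46  0.55  2.1  -0.    0.49  1.23]
lowest z [np.float64(1.8), np.float64(-2.0)]
smallest side c [ 518.4 -150.6] rimz 45.4 slope dz/dx,dy [-0.01   0.034] n 129 sectors 19
```

View pics/s18.png

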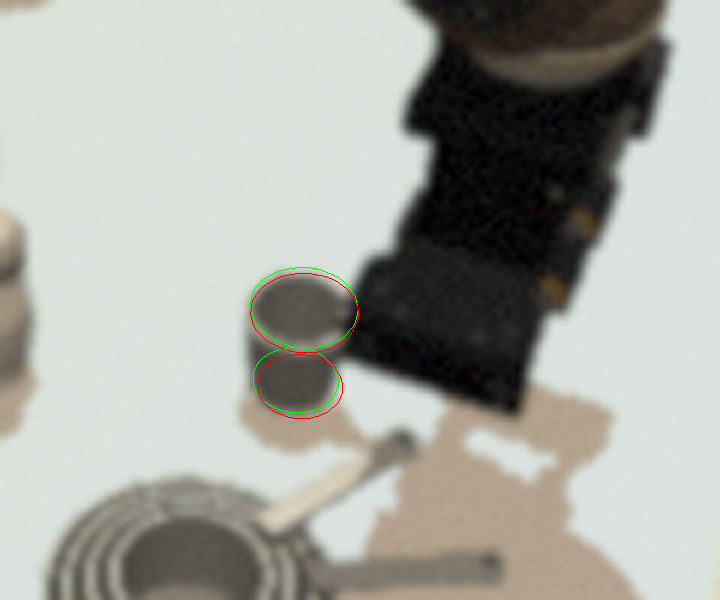

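```bash
python3 -m inch '{"hand":[0,0,0],"delta_pos":[[-0.03,0,0.1],[0,0,0.05],[0,0,0]],"turn":[0,0,0]}'
python3 -m inch '{"hand":[0,0],"delta_pos":[[0,0,0.06],[0,0,0]],"turn":[0,0]}'
```

```text
t: 39.2
eef_pos: [442.2, -143.1, 119.5]
tcp_rot: [3.142, 0.0, -0.116]
ft_force: [-1.8, 0.1, 2.3]
opening: 0.13
t: 39.4
eef_pos: [442.1, -143.1, 118.9]
tcp_rot: [3.142, 0.0, -0.116]
ft_force: [-1.9, 0.0, 1.8]
opening: 0.123
```

Seated. I'll open the fingers and measure the cup again for a deeper grip closer to the cup.

```bash
python3 -m inch '{"hand":[0.35,0.35,0.35,0.35],"delta_pos":[[0,0,0],[0,0,0],[0,0,0],[0,0,0]],"turn":[0,0,0,0]}'
python3 -m inch '{"hand":[0.35,0.35,0.35,0.35,0.35,0.35],"delta_pos":[[0,0,-0.5],[-1,0,-2],[-2,0,-4],[-2,0,-4],[0,0,-2],[0,0,0]],"turn":[0,0,0,0,0,0]}'
python3 - <<'E'
from h import *
from plan import *
show(); c=held("smallest",(518.4,-150.6),46,save="pics/s19.png"); c2=held("smallest",(518.4,-150.6),46)
im,d=viewer.read_camera("side"); W=cloud("side",d); P=W.reshape(-1,3); P=P[np.isfinite(P).all(1)]
dd=P[:,:2]-c; r=np.hypot(*dd.T); h=(r>28)&(r<100)&(P[:,2]>46)&(P[:,2]<64)&(dd[:,0]<0)
a=np.arctan2(dd[h][:,1],dd[h][:,0])%(2*np.pi); ok=abs(a-np.median(a))<.2; print("phi",np.median(a[ok]),ok.sum(),np.median(P[h][ok][:,2]))
held("fourth",(521.8,1),58)
cv2.imwrite("pics/s19c.png",cv2.resize(im[110:260,240:440],None,fx=4,fy=4,interpolation=cv2.INTER_CUBIC))
E
```

```text
t: 39.8
eef_pos: [442.4, -143.2, 118.9]
tcp_rot: [3.141, -0.0, -0.116]
ft_force: [0.2, -0.1, 0.7]
opening: 0.345
t: 40.4
eef_pos: [392.9, -137.6, 246.7]
tcp_rot: [3.139, -0.005, -0.116]
ft_force: [0.6, 0.0, -0.3]
opening: 0.349
t 40.4 p [ 392.9 -137.6  246.7] rot [ 3.139 -0.005 -0.116] F [ 0.6  0.  -0.3] M [ 0.05 -0.02 -0.04] op 0.349 j [-0.5   0.26  2.1  -0.    0.77  1.19]
smallest side c [ 518.4 -150.7] rimz 45.2 slope dz/dx,dy [ 0.015 -0.014] n 132 sectors 19
smallest side c [ 518.7 -150.6] rimz 45.3 slope dz/dx,dy [-0.049  0.027] n 131 sectors 20
phi 2.9896151676374365 124 56.647280162952654
fourth side c [521.4   1.1] rimz 58.0 slope dz/dx,dy [-0.017  0.001] n 214 sectors 23
```

View pics/s19c.png

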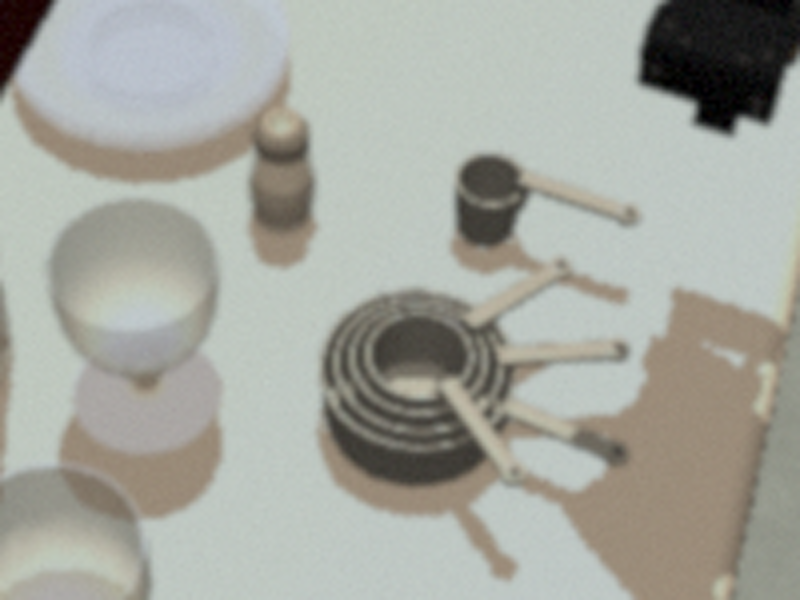

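The cup stands upright at about (487,200) in the crop, handle angle 2.99, and the stack is undisturbed. I'll re-grip at r = 64 with the strap at the grasp height that held for the other cups.

```bash
python3 - <<'E'
from plan import *
show(); p,yaw=st()[1],st()[2][2]
g=grip((518.4,-151.5),2.99,64,55.5); print(g); g[2]=170; leg(p,2.99-np.pi,g); print("turn",-(2.99-np.pi-yaw))
E
```

```text
t 40.6 p [ 392.5 -137.2  243. ] rot [-3.141e+00  1.000e-03 -1.160e-01] F [-1.3 -0.5 -0.2] M [-0.01  0.08  0.03] op 0.348 j [-0.5   0.27  2.1  -0.    0.77  1.19]
[ 455.13396347 -141.83518643  114.5       ]
total cm [ 6.26 -0.49  7.3 ] norm 9.6
turn 0.03543423171256865
```

```bash
python3 -m inch '{"hand":[0.35,0.35,0.35,0.35,0.35,0.35,0.35],"delta_pos":[[0,0,0],[1.56,-0.12,1],[1.56,-0.12,2],[1.57,-0.12,2],[1.57,-0.13,2.3],[0,0,0],[0,0,0]],"turn":[0.035,0,0,0,0,0,0]}'
python3 -c "
from plan import *
show(); p=st()[1]; leg(p,st()[2][2],[455.1,-141.8,114.5])"
```

```text
t: 41.3
eef_pos: [454.6, -141.6, 169.9]
tcp_rot: [-3.141, 0.003, -0.151]
ft_force: [0.2, 0.9, -0.0]
opening: 0.35
t 41.3 p [ 454.6 -141.6  169.9] rot [-3.141e+00  3.000e-03 -1.510e-01] F [ 0.2  0.9 -0. ] M [ 0.03  0.04 -0.  ] op 0.35 j [-0.44  0.47  2.04 -0.    0.64  1.28]
total cm [0.05 0.01 5.54] norm 5.5
```

```bash
python3 -m inch '{"hand":[0.35,0.35,0.35,0.35,0.35,0,0,0,0,0],"delta_pos":[[0,0,1.5],[0,0,2],[0,0,1.2],[0,0,0.6],[0,0,0.24],[0,0,0],[0,0,0],[0,0,0],[0,0,0],[0,0,0]],"turn":[0,0,0,0,0,0,0,0,0,0]}'
python3 -m inch '{"hand":[0,0,0,0,0,0],"delta_pos":[[0,0,-0.2],[0,0,-0.3],[0,0,-0.4],[0,0,-0.4],[0,0,-0.2],[0,0,0]],"turn":[0,0,0,0,0,0]}'
python3 - <<'E'
from tilt import *
show(); overlay([0.0],"pics/s20.png",r0=64,dz=60); held("smallest",(518.5,-150.6),61)
show()
E
```

```text
t: 42.3
eef_pos: [455.2, -141.9, 115.8]
tcp_rot: [3.141, -0.0, -0.151]
ft_force: [-0.7, 1.1, 2.8]
opening: 0.124
t: 42.9
eef_pos: [455.3, -142.0, 130.9]
tcp_rot: [3.141, -0.001, -0.151]
ft_force: [-0.1, -0.4, -1.3]
opening: 0.121
t 42.9 p [ 455.3 -142.   130.9] rot [ 3.141e+00 -1.000e-03 -1.510e-01] F [-0.1 -0.4 -1.3] M [ 0.06  0.07 -0.05] op 0.121 j [-0.44  0.54  2.07 -0.    0.53  1.28]
lowest z [np.float64(15.2)]
smallest side c [ 518.  -150.2] rimz 56.9 slope dz/dx,dy [0.178 0.037] n 78 sectors 13
t 43.0 p [ 455.2 -141.9  130.5] rot [ 3.141 -0.    -0.151] F [-0.4 -0.  -0.7] M [ 0.07  0.08 -0.05] op 0.125 j [-0.44  0.54  2.07 -0.    0.53  1.28]
```

View pics/s20.png

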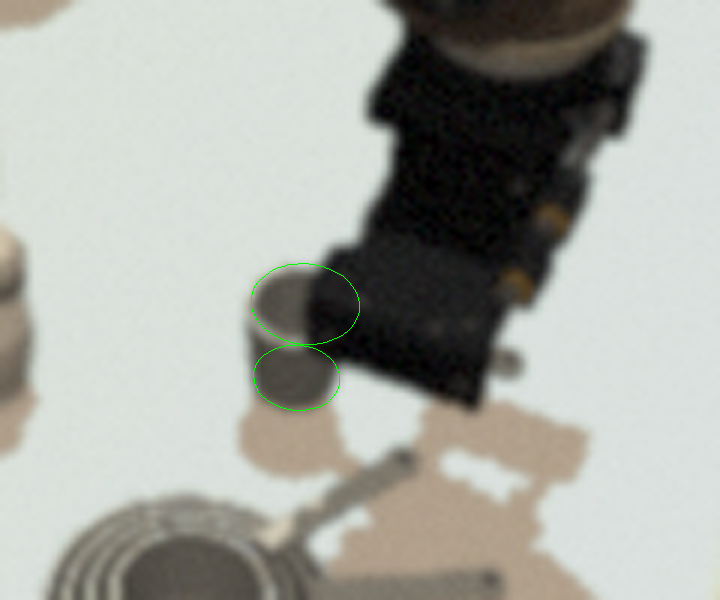

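It overlays well at level, apart from maybe 1–2 mm of droop. I'll lift slowly and check whether it creeps.

```bash
python3 -m inch '{"hand":[0,0,0,0,0,0,0,0,0,0,0],"delta_pos":[[0,0,-0.2],[0,0,-0.4],[0,0,-0.6],[0,0,-0.8],[0,0,-1],[0,0,-1],[0,0,-0.8],[0,0,-0.5],[0,0,-0.3],[0,0,-0.1],[0,0,0]],"turn":[0,0,0,0,0,0,0,0,0,0,0]}'
python3 - <<'E'
from tilt import *
show(); overlay([0.0,0.05],"pics/s21.png",r0=64,dz=60.3)
E
```

```text
t: 44.1
eef_pos: [455.2, -141.9, 187.5]
tcp_rot: [3.142, 0.0, -0.151]
ft_force: [0.3, 0.3, -0.7]
opening: 0.121
t 44.1 p [ 455.2 -141.9  187.5] rot [ 3.142  0.    -0.151] F [ 0.3  0.3 -0.7] M [ 0.01  0.11 -0.01] op 0.121 j [-0.44  0.44  2.03 -0.    0.68  1.28]
lowest z [np.float64(71.5), np.float64(67.5)]
```

View pics/s21.png

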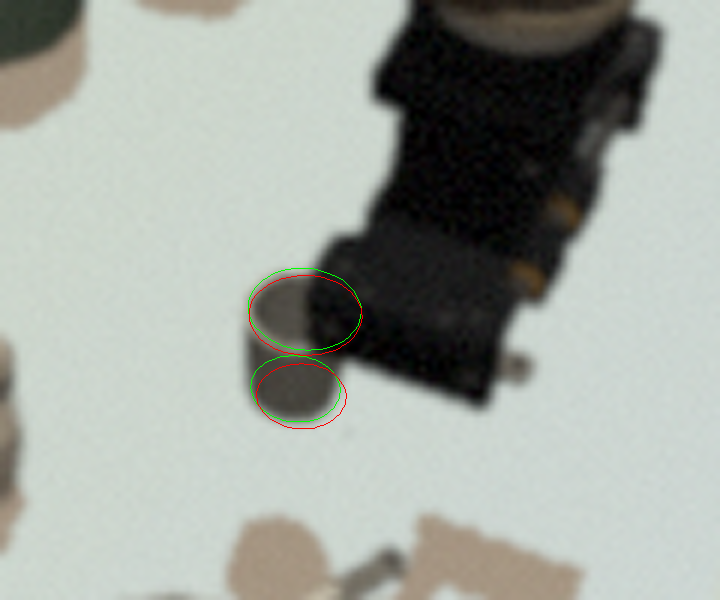

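```bash
python3 - <<'E'
from plan import *
v=leg(np.zeros(3),-0.181,[3.4,153.6,0]); print((v/18).round(3))
E
python3 -m inch '{"hand":[0,0,0,0,0,0],"delta_pos":[[0,0,-0.15],[0,0,-0.3],[0,0,-0.3],[0,0,-0.2],[0,0,-0.05],[0,0,0]],"turn":[0,0.01,0.01,0.01,0,0]}'
```

```text
total cm [ -2.43 -15.17  -0.  ] norm 15.4
[-0.135 -0.843 -0.   ]
t: 44.75
eef_pos: [455.2, -141.9, 197.6]
tcp_rot: [3.141, -0.0, -0.181]
ft_force: [-0.1, -1.1, -0.6]
opening: 0.121
```

```bash
python3 -m inch '{"hand":[0,0,0,0,0,0,0,0,0,0,0,0,0,0],"delta_pos":[[-0.07,-0.42,0],[-0.13,-0.84,0],[-0.2,-1.26,0],[-0.27,-1.69,0],[-0.27,-1.69,0],[-0.27,-1.69,0],[-0.27,-1.69,0],[-0.27,-1.69,0],[-0.27,-1.69,0],[-0.2,-1.26,0],[-0.13,-0.84,0],[-0.07,-0.42,0],[0,0,0],[0,0,0]],"turn":[0,0,0,0,0,0,0,0,0,0,0,0,0,0]}'
python3 - <<'E'
from tilt import *
show(); overlay([0.0,0.05],"pics/s22.png",r0=64,dz=60.3); p,yaw=st()[1],st()[2][2]
print(p[:2]+64*np.array([np.cos(yaw),np.sin(yaw)]))
E
```

```text
t: 46.15
eef_pos: [458.8, 11.5, 197.5]
tcp_rot: [3.141, -0.0, -0.181]
ft_force: [-0.7, -1.3, -0.9]
opening: 0.122
t 46.15 p [458.8  11.5 197.5] rot [ 3.141 -0.    -0.181] F [-0.7 -1.3 -0.9] M [0.07 0.06 0.  ] op 0.122 j [-0.12  0.4   2.06 -0.    0.68  1.63]
lowest z [np.float64(81.7), np.float64(77.7)]
[ 5.21733559e+02 -1.86185396e-01]
```

View pics/s22.png

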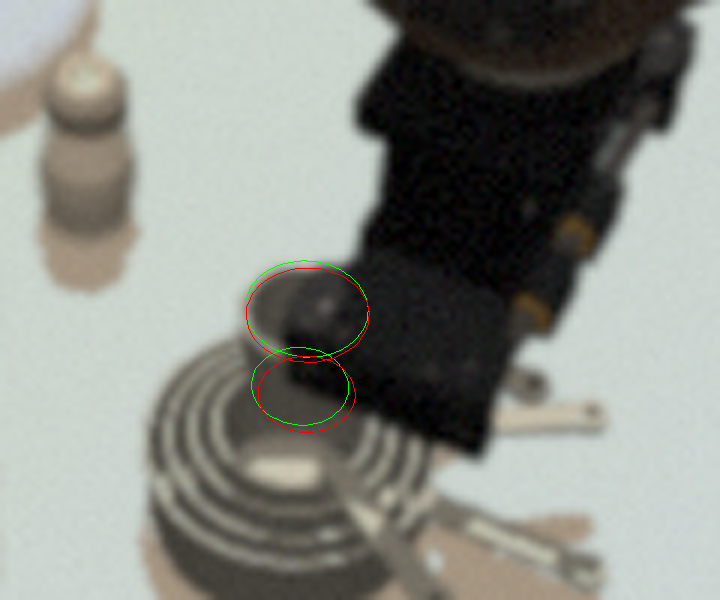

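Level and centred, so I'll lower it.

```bash
python3 -m inch '{"hand":[0,0,0,0,0,0,0,0,0,0],"delta_pos":[[0,0,0.3],[0,0,0.7],[0,0,1],[0,0,1.1],[0,0,1],[0,0,0.7],[0,0,0.5],[0,0,0.3],[0,0,0.2],[0,0,0]],"turn":[0,0,0,0,0,0,0,0,0,0]}'
python3 - <<'E'
from tilt import *
show(); overlay([0.0],"pics/s23.png",r0=64,dz=60.3)
E
```

```text
t: 47.2
eef_pos: [458.8, 11.7, 139.5]
tcp_rot: [3.142, -0.0, -0.181]
ft_force: [-0.6, 0.4, -1.0]
opening: 0.121
t 47.2 p [458.8  11.7 139.5] rot [ 3.142 -0.    -0.181] F [-0.6  0.4 -1. ] M [0.08 0.06 0.04] op 0.121 j [-0.12  0.5   2.11 -0.    0.53  1.63]
lowest z [np.float64(23.8)]
```

View pics/s23.png

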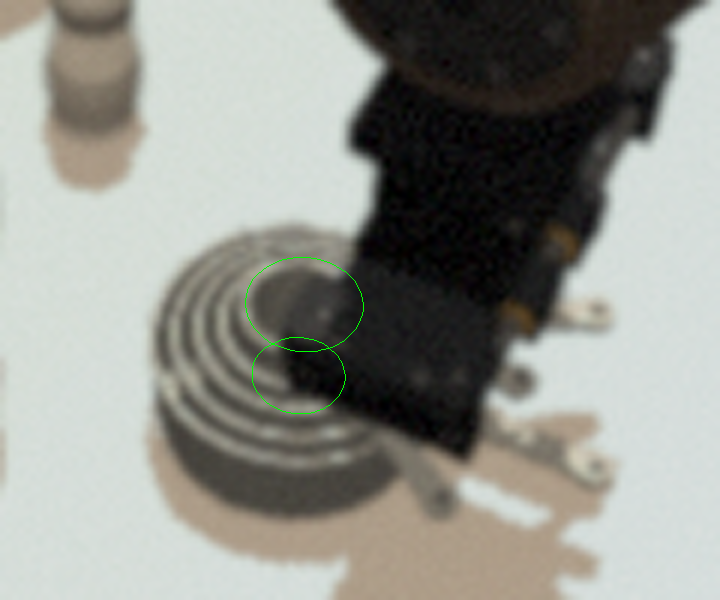

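It is inside the fourth cup, centred. I'll take slow steps down to contact.

```bash
python3 -m inch '{"hand":[0,0,0,0,0,0,0],"delta_pos":[[0,0,0.1],[0,0,0.1],[0,0,0.1],[0,0,0.1],[0,0,0.1],[0,0,0.05],[0,0,0]],"turn":[0,0,0,0,0,0,0]}'
python3 -m inch '{"hand":[0,0],"delta_pos":[[0,0,0.08],[0,0,0]],"turn":[0,0]}'
```

```text
t: 47.95
eef_pos: [458.7, 11.7, 133.9]
tcp_rot: [3.141, 0.0, -0.181]
ft_force: [1.0, 0.8, -1.5]
opening: 0.123
t: 48.15
eef_pos: [458.8, 11.8, 133.2]
tcp_rot: [3.142, 0.0, -0.181]
ft_force: [0.2, -0.6, -1.6]
opening: 0.12
```

```bash
python3 -m inch '{"hand":[0,0],"delta_pos":[[0,0,0.08],[0,0,0]],"turn":[0,0]}'
```

```text
t: 48.35
eef_pos: [458.8, 11.7, 132.4]
tcp_rot: [3.142, -0.0, -0.181]
ft_force: [1.1, -0.5, -0.4]
opening: 0.125
```

```bash
python3 -m inch '{"hand":[0,0],"delta_pos":[[0,0,0.08],[0,0,0]],"turn":[0,0]}'
```

```text
t: 48.55
eef_pos: [458.5, 11.8, 131.6]
tcp_rot: [3.141, 0.001, -0.181]
ft_force: [-3.1, 1.5, 4.2]
opening: 0.125
```

```bash
python3 -m inch '{"hand":[0,0],"delta_pos":[[0,0,0.06],[0,0,0]],"turn":[0,0]}'
```

```text
t: 48.75
eef_pos: [458.1, 11.9, 131.2]
tcp_rot: [3.141, 0.001, -0.181]
ft_force: [-4.0, 1.9, 8.6]
opening: 0.119
```

```bash
python3 -m inch '{"hand":[0,0,0.22,0.22,0.22,0.22],"delta_pos":[[0,0,-0.06],[0,0,0],[0,0,0],[0,0,0],[0,0,0],[0,0,0]],"turn":[0,0,0,0,0,0]}'
python3 -m inch '{"hand":[0.22,0.22,0.22,0.22,0.22,0.22,0.22,0.22,0.22,0.22],"delta_pos":[[0,0,-0.3],[0,0,-0.8],[0,0,-2],[0,0,-3],[0,0,-3],[0,0,-2],[-1,2,0],[-1,4,0],[-1,4,0],[0,4,0]],"turn":[0,0,0,0,0,0,0,0,0,0]}'
python3 -m inch '{"hand":[0.22,0.22,0.22],"delta_pos":[[0,3,0],[0,2,0],[0,0,0]],"turn":[0,0,0]}'
python3 - <<'E'
from h import *
from plan import *
show()
for n in ("side","top"):
    for k,z in (("largest",46),("second",50),("third",54),("fourth",58),("smallest",62)):
        try: held(k,(521.7,0.8),z,n=n,zlo=-4)
        except Exception as e: print(k,n,e)
im,d=viewer.read_camera("side"); cv2.imwrite("pics/s24.png",cv2.resize(im[110:300,220:440],None,fx=3.5,fy=3.1,interpolation=cv2.INTER_CUBIC))
im,d=viewer.read_camera("top"); cv2.imwrite("pics/t24.png",cv2.resize(im[140:290,210:410],None,fx=4,fy=4,interpolation=cv2.INTER_CUBIC))
for l in ["glass_mug","plain_coupe","shaker"]:
    print(l,[np.round(r["centre"]).tolist() for r in search_frame("top",l)[:1]])
E
```

```text
t: 49.35
eef_pos: [458.9, 11.7, 131.5]
tcp_rot: [3.142, -0.0, -0.181]
ft_force: [0.2, 0.5, 0.6]
opening: 0.22
t: 50.35
eef_pos: [402.6, -121.3, 243.4]
tcp_rot: [3.141, -0.0, -0.18]
ft_force: [0.8, 0.3, -0.6]
opening: 0.221
t: 50.65
eef_pos: [394.7, -171.5, 243.2]
tcp_rot: [3.141, -0.001, -0.184]
ft_force: [-0.3, 0.0, 0.8]
opening: 0.219
t 50.65 p [ 394.7 -171.5  243.2] rot [ 3.141e+00 -1.000e-03 -1.840e-01] F [-0.3  0.   0.8] M [ 0.05  0.06 -0.03] op 0.219 j [-0.56  0.29  2.07 -0.    0.78  1.19]
largest side c [521.8   0.8] rimz 46.8 slope dz/dx,dy [-0.004  0.002] n 196 sectors 23
second side c [522.   1.] rimz 51.3 slope dz/dx,dy [-0.02  -0.003] n 160 sectors 22
third side c [5.221e+02 1.000e-01] rimz 55.2 slope dz/dx,dy [-0.025  0.001] n 133 sectors 21
fourth side c [521.8   1. ] rimz 58.8 slope dz/dx,dy [-0.036  0.023] n 104 sectors 21
smallest side c [521.8   1.6] rimz 62.7 slope dz/dx,dy [-0.008  0.001] n 72 sectors 15
largest top c [5.219e+02 2.000e-01] rimz 48.0 slope dz/dx,dy [0.004 0.004] n 163 sectors 24
second top c [5.217e+02 4.000e-01] rimz 52.4 slope dz/dx,dy [-0.008 -0.012] n 144 sectors 22
third top c [ 5.219e+02 -4.000e-01] rimz 55.9 slope dz/dx,dy [-0.009 -0.016] n 119 sectors 20
fourth top c [5.217e+02 4.000e-01] rimz 59.5 slope dz/dx,dy [-0.001 -0.009] n 82 sectors 20
smallest top c [521.9   0.9] rimz 63.4 slope dz/dx,dy [0.015 0.013] n 63 sectors 13
glass_mug [[252.0, 164.0]]
plain_coupe [[315.0, 162.0]]
shaker [[371.0, 181.0]]
```

View pics/s24.png

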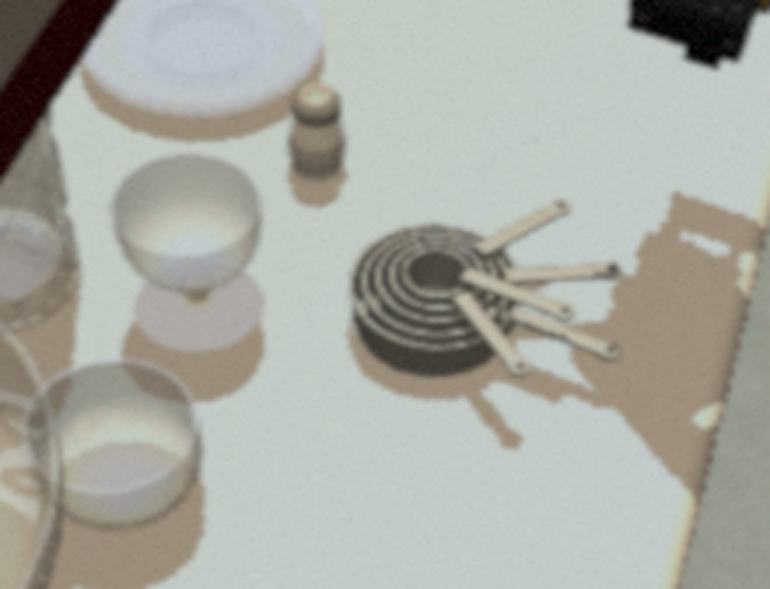

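View pics/t24.png

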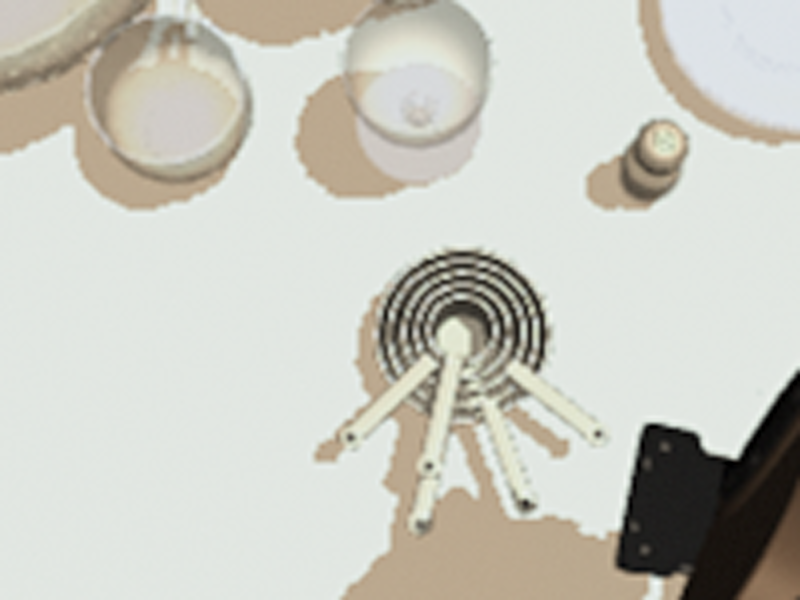

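All five cups are nested and concentric at about (435,280) in the side crop and (463,330) in the top crop. The rims step up about 4 mm each and the handles are fanned out. The largest has not moved, and the mug, coupe and shaker are where they were. The gripper is clear, so I'm handing in.

```bash
python3 -c "
from cell import ticket
print(ticket.job_done())"
```

```text
the job is handed in; nothing more can be done
None
```

The four smaller cups are nested by size in the largest, which stayed where it stood, and the job is handed in at about 51 s of the 99 s allowed. I moved each one by its handle in the order second, third, fourth, smallest, lowered each to light contact (at most about 13 N) and then released it.

**Last checks**
- **Fit:** the rims read about 47, 51, 55, 59 and 63 mm in the side view, so each cup sits about 4 mm above the next larger one. That is fully down; both cameras read 1–2 mm high overall. The cups are level and centred within about 1.5 mm of each other.
- **Largest cup:** it still measures at (522, 0.5), within about 1 mm of its first reading.
- **Bystanders:** the mug, stemmed glass and shaker are found within 1 pixel of where they started.
- **Handles:** four are fanned out. The smallest cup's handle lies straight above the largest's, about 23 mm higher by the given sizes.

**What went wrong**
- **Smallest cup slipped:** on its first lift, gripped too shallow, it drooped about 0.3 rad in the fingers. I lowered it while still held, rocked it upright on the table about 15 mm from its original spot, and gripped it again deeper and closer in. It then stayed level to the end. It was never dropped and did not tip over.
- **Fourth cup lowered partly blind:** the arm hid it from both cameras above the stack, so I set its position from the grip geometry. A picture on the way down and the check after release both showed it seated properly.

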